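# Reassemble the tablet tub in the laundry carousel and hold it at the front

### The job

Put the rinsed tablet tub back together in the empty wire cage of the laundry carousel: first the tub, then the spacer ring flat on it, then the knobbed cover on top, each set down squarely inside the wires and let go, not dropped. Then grip the bar handle on top of the carousel's centre post and turn the turntable until the filled cage stands right at the pointer tongue of the carousel's foot. Finish while still gripping the bar and holding the turntable still there; leave the other things on the counter where they are.

Things in the scene. Friction and masses are not known exactly. Their poses are not given: they have to be found in the camera images.
- carousel: fixed white foot of the carousel, a disc 220 mm across and 20 mm high under the turntable. Origin on the counter, on the turning axis; its own -x points along the pointer tongue, so its yaw tells where the front is. It does not move.
- pointer (a point): tip end of the pointer tongue, a white bar 24 mm wide and 10 mm high that sticks out from the foot under the turntable's rim, ending in an arrow tip; this point is 205 mm from the turning axis. It marks the front.
- turntable (a joint): turntable angle (rad, counterclockwise from above positive, range -2.6 to 2.6); 0 = the empty cage stands right at the pointer; starts at 0.5 to 1.3. Wooden disc 300 mm across, top 34 mm above the counter. Stiff: 0.2 N m of friction, a sideways push of 2 N on a cage moves it; it stays where left.
- disc (a point): centre of the turntable's top, on the axis. Four wire cages stand round it, centres 100 mm from the axis, 90 degrees apart: one is empty, three hold fixed glass jars with steel caps, up to 116 mm above the counter.
- pocket (a point): centre of the empty cage's floor, 34 mm above the counter, 100 mm from the turning axis, to which its x axis points. Four 5 mm steel wires, 34.5 mm from the cage's centre (clear circle 64 mm) at 45, 135, 225, 315 degrees to that axis, 53 mm high, then flared outwards (to 42.5 mm) up to 67 mm. Fingers fit between the wires, along x or along y.
- handle: bar handle, steel, on top of the centre post: 60 mm long along its own y, 14 mm thick along its own x, 34 mm high. Origin at the bar's centre, 155 mm above the counter, on the turning axis. It turns with the turntable; its own -x points to the empty cage. The post below it is 18 mm thick.
- tub: white plastic tub, an open round cup 60 mm across, 40 mm high, wall and floor 4 mm, about 60 g, standing upright. Origin at the centre of its underside.
- spacer: white plastic spacer ring, 60 mm across, hole 38 mm, 12 mm thick, about 30 g, lying flat. Origin at the centre of its underside.
- cover: white plastic cover: a disc 60 mm across and 8 mm thick with a round knob 22 mm across and 20 mm high in the middle of its top, about 40 g, lying knob up. Origin at the centre of its underside. When all is stacked its underside is 52 mm above the cage's floor.
- dosing_cap: bystander: clear dosing cap, 32 mm across, 28 mm high, standing among the tub's parts. Origin under its centre.
- peg: bystander: wooden clothes peg lying flat, 70 x 12 x 12 mm. Origin under its centre.
- soap: bystander: bar of soap, 80 x 52 x 26 mm. Origin under its centre.
- softener: bystander: white bottle, 64 mm across, 170 mm high. Origin under its centre.
- brush: bystander: wooden brush lying on the counter, roughly 200 mm long along its own x.
- powder_jar: bystander: glass jar with a steel lid, 80 mm across, 120 mm high. Origin under its centre.
Mind the look-alikes: they are no part of the job. Leave any black look-alike of the tub alone. Several things look just like the spacer: the one meant starts nearest to the robot's base.

How it is judged:
On the way, in this order (a step that is already met when the one before it is completed fails the run):
1. the tub stands on the floor of the empty cage, let go (horizontal distance between tub and pocket below 0.006 m and z of tub in the frame of pocket between -0.004 and 0.004 m and angle between tub's own z axis and vertical below 0.08 rad and contact force between the fingers and tub below 0.1 N), for 0.2 s.
2. the spacer ring lies flat on the tub in the cage, let go (horizontal distance between each of tub, spacer and pocket below 0.006 m and z of tub in the frame of pocket between -0.004 and 0.004 m and angle between each of tub, spacer's own z axis and vertical below 0.08 rad and z of spacer in the frame of pocket between 0.036 and 0.044 m and contact force between the fingers and spacer below 0.1 N), for 0.2 s.
3. the cover lies flat on the spacer in the cage, let go (horizontal distance between each of tub, spacer, cover and pocket below 0.006 m and z of tub in the frame of pocket between -0.004 and 0.004 m and angle between each of tub, spacer, cover's own z axis and vertical below 0.08 rad and z of spacer in the frame of pocket between 0.036 and 0.044 m and z of cover in the frame of pocket between 0.048 and 0.056 m and contact force between the fingers and cover below 0.1 N), for 0.2 s.
4. the turntable is turned by its bar until the filled cage stands at the pointer (horizontal distance between each of tub, spacer, cover and pocket below 0.006 m and z of tub in the frame of pocket between -0.004 and 0.004 m and angle between each of tub, spacer, cover's own z axis and vertical below 0.08 rad and z of spacer in the frame of pocket between 0.036 and 0.044 m and z of cover in the frame of pocket between 0.048 and 0.056 m and value of joint turntable between -0.08 and 0.08 rad and contact force between the fingers and handle above 3 N), for 0.2 s.
At the end, for the whole second after the job is handed in: Tub, spacer and cover are stacked in that order in the cage, upright (within 0.08 rad), centred within 6 mm and seated within 4 mm; the filled cage stands at the pointer within 0.08 rad; the fingers still grip the bar handle with more than 3 N; and the turntable is still (under 0.05 rad/s) (all of step 4 and velocity of joint turntable between -0.05 and 0.05 rad/s); the arm keeps its last pose, push and grip.
It fails at once if a part is dropped into the cage (falls there faster than 0.55 m/s, out of the fingers) ((horizontal distance between tub and pocket below 0.03 m and linear speed of tub above 0.55 m/s and contact force between the fingers and tub below 0.05 N) or (horizontal distance between spacer and pocket below 0.03 m and linear speed of spacer above 0.55 m/s and contact force between the fingers and spacer below 0.05 N) or (horizontal distance between cover and pocket below 0.03 m and linear speed of cover above 0.55 m/s and contact force between the fingers and cover below 0.05 N)).
It fails at once if a bystander is pushed more than 30 mm (distance of any of dosing_cap, peg, soap, softener, brush, powder_jar from where it was at the start of the episode above 0.03 m).
It fails at once if a bystander is knocked over (angle between any of dosing_cap, peg, soap, softener, brush, powder_jar's own z axis and vertical above 0.6 rad).
It also fails if it takes over 72 s, if anything falls off the work surface, if the arm or the gripper's body presses on something with over 40 N, if the wrist force passes 120 N, or if a joint passes its speed limit or range.

### The arm

A 6-joint arm with a two-finger parallel gripper is mounted at the origin on the work surface. World frame = base frame: x ahead of the robot, y to its left, z up, the work surface at z = 0. Lengths are in m, angles in rad, forces in N, time in s.
With the tool pointing down it reaches from about 0.225 to 0.875 m from the base axis. Payload 3.4 kg.
Tool frame: the origin (TCP) lies at the very end of the fingers, on their centre line; the grasp point (between the pads) lies behind it (manip.grasp_offset is the z of the grasp point in the tool frame, in m); z points along the fingers, y is the line along which they close (so a half turn about z gives the same grasp; the last joint's range is limited). The gripper opens to 85 mm and grips with 20 to 120 N. Pads are 22 mm wide; open, the fingers measure 114 mm over their backs; the gripper's body (76 mm by 85 mm) begins 54 mm behind the grasp point. The pads swing forward as they close: fully open they stand 13 mm farther back than shut.
Start: joints at [-1.237, 0.276, 1.505, -0, 1.361, -0.121], TCP at [0.253, -0.517, 0.231] pointing down, gripper open.
Joint ranges: [-2.89, 2.89], [-0.75, 2.08], [0.22, 2.7], [-1.18, 4.32], [0.11, 2.71], [-2.7, 2.7]. Speed limits (rad/s): [2.57, 2.57, 3.14, 3.14, 3.14, 3.14].

### API

Orientations are given as a unit quaternion [w, x, y, z].
In Python, from rig import manip gives the robot as it stands.
- The arm moves only by the shell command python3 -m pendant 'ROWS' [FORCE]. ROWS is JSON, a list of rows, each an object of numbers: "dx", "dy", "dz": the shift along the tool's x, y, z in m; "rx", "ry", "rz": the turn, a rotation vector about the tool's x, y, z in degrees; "hand": the finger opening in m, from 0 to 0.0854. In form: [{"dx": .., "dy": .., "dz": .., "rx": .., "ry": .., "rz": .., "hand": ..}, ...]. A call has 1 to 12 rows; each row shifts and turns the commanded pose from where the row before left it, along the tool's axes as they then stand; what a row does not reach is not made up. A row lasts 1/12 s, in which the tool goes at most 41.7 mm and 7.16 degrees, less where a joint would pass 70% of its speed; a pose out of reach is approached as far as the arm can. A call is refused whole if a number of a shift passes 0.0417 or a number of a turn 7.16, either way. A call with a gripper value outside its range is refused whole. The fingers move at their own pace and stop on an object; FORCE is the grip in N (left out, the last holds). Time passes only in rows, so rows that do not move let the fingers close. It gives the time, the measured TCP pose, the force, the opening and the grip force at its end, in the units of the state.
- manip.get_state(): the state, without advancing time (a new reading comes with each control period).
- manip.get_image(name): name is "scene" or "top" or "wrist"; returns a dict with "frame" (400x640x3 uint8, red, green, blue), "fx", "fy", "cx", "cy" (pixels), "position" and "attitude" of the camera in the world; the wrist camera has in their place "mount" (4x4, takes a point from camera to tool coordinates, whose origin is the TCP and whose axes are the flange's). Camera axes: x right, y up, looking along -z (the intrinsics and any distortion apply to the point x, -y, -z); pixel columns grow to the right and rows downward; lengths in m; the calibration is good to about 2 mm. A picture is of the moment at which its call begins: read the wrist's pose just before it. There is no depth.
- manip.sign_off(): hands the job in; it is judged then, once.
The state is a dict: "clock": time; "qpos": joint angles; "qd": joint speeds; "effort": joint torques, N m; "position": TCP position; "ee_rot": TCP orientation; "contact_force": force on the tool from outside, world axes, zero at the start; "moment": the same for the moment, N m; "width": finger opening in m; "gripper_force": force on a finger pad.
Only numpy, scipy, OpenCV 4.12 (cv2) and the standard library are available. Lean on these libraries where they do the work, as an engineer would, in place of code of your own. Each camera call takes 0.05 s, during which the arm holds its last target. There are 200 camera calls.

## Working session

There is one attempt and no reset: what is moved stays moved. The work goes in short steps, Python scripts to look and compute and a shell command to move; the robot and the scene stay as the last step left them, time stands still between calls to the robot, and variables do not carry over. Pictures are saved under pics/ and viewed, at most 10 in all, crops included, and the job is handed in when it is done.

```bash
ls; mkdir -p pics; python3 - <<'E'
from rig import manip
import cv2,pickle
d={}
for n in("top","scene"):
    im=manip.get_image(n); d[n]=im
    cv2.imwrite(f"pics/{n}0.png",im["frame"][:,:,::-1]); print(n,{k:v for k,v in im.items() if k!="frame"})
pickle.dump(d,open("im0.pkl","wb"))
print(manip.get_state(),manip.grasp_offset)
E
```

```text
pics
top {'fx': 494.45420093345115, 'fy': 494.45420093345115, 'cx': 311.2129930479913, 'cy': 202.14650668893216, 'position': array([0.35890481, 0.00282845, 1.60855141]), 'attitude': array([ 0.71558221,  0.0519265 , -0.04868034, -0.69489277])}
scene {'fx': 413.8576407496743, 'fy': 413.8576407496743, 'cx': 326.4335326498802, 'cy': 202.90952860540668, 'position': array([ 1.52582756, -0.09519604,  0.80975168]), 'attitude': array([0.65109591, 0.34422577, 0.30168355, 0.60545005])}
{'clock': 0.1, 'qpos': array([-1.23701991e+00,  2.76580430e-01,  1.50600242e+00, -8.17513168e-06,
        1.36068519e+00, -1.20969081e-01]), 'qd': array([-2.18101626e-05, -2.14498538e-03, -4.20348010e-03, -4.28098022e-04,
        9.41448497e-04, -3.42667979e-04]), 'effort': array([ 1.59475247e-03, -4.17701125e+01, -2.46404421e+01, -1.72944522e-05,
        5.80107022e-03, -2.52224758e-06]), 'position': array([ 0.25241651, -0.51612374,  0.23050008]), 'ee_rot': array([-8.32532003e-04,  9.74261453e-01,  2.25419429e-01, -9.29399790e-05]), 'contact_force': array([-0.38718907, -0.01947348,  0.06413857]), 'moment': array([-0.01056521,  0.00508594, -0.00555638]), 'gripper_force': 0.0, 'width': 0.08520098207372254} -0.0187
```

View pics/top0.png

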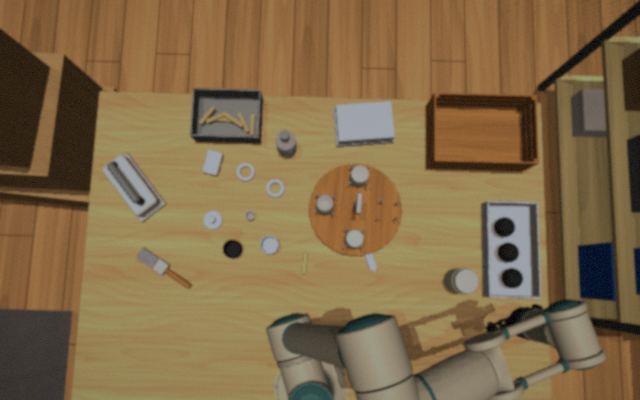

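View pics/scene0.png

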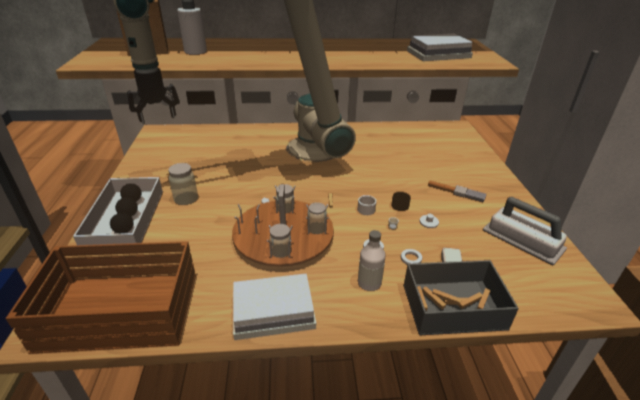

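The top view shows the carousel at (355,209) with the empty cage to its right at about (388,211) and the pointer tip at (371,265). The tub is at (270,245) and its black look-alike at (233,249). The cover is at (212,220), the dosing cap at (250,216), and the rings at (275,188), the nearer one, and (245,172).

```bash
cat >h.py <<'E'
import numpy as np,cv2
from rig import manip
from scipy.spatial.transform import Rotation as R
def rot(q): return R.from_quat([q[1],q[2],q[3],q[0]]).as_matrix()
def cam(name):
    s=manip.get_state(); im=manip.get_image(name)
    if 'mount' in im:
        M=np.array(im['mount']); Rt=rot(s['ee_rot'])
        im['Rw']=Rt@M[:3,:3]; im['p']=np.array(s['position'])+Rt@M[:3,3]
    else: im['Rw']=rot(im['attitude']); im['p']=np.array(im['position'])
    return im
def cast(im,u,v,z):
    d=im['Rw']@np.array([(u-im['cx'])/im['fx'],-(v-im['cy'])/im['fy'],-1]); p=im['p']
    return p+d*(z-p[2])/d[2]
def proj(im,P):
    c=im['Rw'].T@(np.asarray(P)-im['p']); return im['cx']-im['fx']*c[0]/c[2], im['cy']+im['fy']*c[1]/c[2]
E
python3 - <<'E'
from h import *
im=cam("top"); f=im['frame']
hsv=cv2.cvtColor(f,cv2.COLOR_RGB2HSV)
m=((hsv[...,1]<70)&(hsv[...,2]>110)).astype('uint8')
n,l,st,c=cv2.connectedComponentsWithStats(m)
for i in range(1,n):
    if st[i,4]>15 and 150<c[i,1]<290 and 180<c[i,0]<420: print(st[i],c[i].round(1),cast(im,*c[i],0.02).round(4))
print({k:v for k,v in cam('wrist').items() if k!='frame'})
cv2.imwrite('pics/crop1.png',cv2.resize(f[150:280,195:415,::-1],None,fx=3.6,fy=3.6,interpolation=cv2.INTER_CUBIC))
E
```

```text
[202 149  21  27 408] [212.  162.1] [0.71   0.3431 0.02  ]
[236 162  19  20 217] [245.1 171.4] [0.682  0.2331 0.02  ]
[351 165  18  18 250] [359.5 173.6] [ 0.6853 -0.1417  0.02  ]
[266 179  19  19 223] [275.  187.8] [0.6302 0.1329 0.02  ]
[356 193   6  21  95] [358.7 202.6] [ 0.5895 -0.1405  0.02  ]
[316 195  18  16 223] [324.4 202.6] [ 0.5863 -0.0294  0.02  ]
[203 210  20  20 309] [212.5 219.6] [0.5202 0.3308 0.02  ]
[245 210  10  10  78] [249.4 214.9] [0.539  0.2122 0.02  ]
[346 230  18  18 248] [354.3 238.1] [ 0.4739 -0.1283  0.02  ]
[259 235  21  20 319] [268.9 244.5] [0.4454 0.1451 0.02  ]
[365 253  12  19 160] [370.9 261.7] [ 0.4002 -0.1823  0.02  ]
{'fx': 282.72478697918666, 'fy': 282.72478697918666, 'cx': 320.294312453285, 'cy': 201.55335134007913, 'mount': array([[-4.00475047e-04,  9.63714132e-01,  2.66936157e-01,
         6.71513734e-02],
       [ 9.99999911e-01,  3.50917319e-04,  2.33355547e-04,
        -7.15765387e-04],
       [ 1.31215518e-04,  2.66936227e-01, -9.63714187e-01,
        -1.44058371e-01],
       [ 0.00000000e+00,  0.00000000e+00,  0.00000000e+00,
         1.00000000e+00]]), 'Rw': array([[ 0.43887503,  0.86580242,  0.24036405],
       [-0.89854674,  0.42334699,  0.11571983],
       [-0.00156689, -0.26676488,  0.96376037]]), 'p': array([ 0.31253829, -0.48624419,  0.37466986])}
```

View pics/crop1.png

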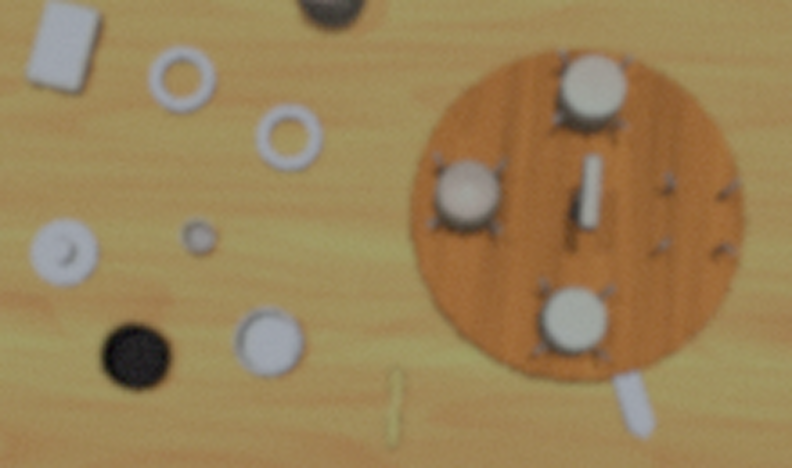

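The crop confirms the parts. The empty cage's four wires show at crop pixels (668,183), (730,188), (660,245) and (722,250), and the handle bar at (590,190). I'll compute the carousel geometry from this view while moving above the tub.

```bash
R='{"dx":0.0232,"dy":-0.0254}'; 
python3 -m pendant '[{"dx":0.0232,"dy":-0.0254},{"dx":0.0232,"dy":-0.0254},{"dx":0.0232,"dy":-0.0254},{"dx":0.0232,"dy":-0.0254},{"dx":0.0232,"dy":-0.0254},{"dx":0.0232,"dy":-0.0254},{"dx":0.0232,"dy":-0.0254},{"dx":0.0232,"dy":-0.0254},{"dx":0.0232,"dy":-0.0254},{"dx":0.0232,"dy":-0.0254}]'
python3 -m pendant '[{"dx":0.0232,"dy":-0.0254},{"dx":0.0232,"dy":-0.0254},{"dx":0.0232,"dy":-0.0254},{"dx":0.0232,"dy":-0.0254},{"dx":0.0232,"dy":-0.0254},{"dx":0.0232,"dy":-0.0254},{"dx":0.0232,"dy":-0.0254},{"dx":0.0232,"dy":-0.0254},{"dx":0.0232,"dy":-0.0254},{"dx":0.0232,"dy":-0.0254}]'
python3 -m pendant '[{"rz":-7},{"rz":-7},{"rz":-7},{"rz":-7},{"rz":-7},{"rz":-7},{"rz":-7},{"rz":-7},{"rz":-7},{"rz":-7},{"rz":-7}]'
python3 -m pendant '[{"rz":-7},{"rz":-7},{"rz":-7},{"rz":-7},{"rz":-7},{"rz":-7},{"rz":-7},{"rz":-7},{"rz":-7},{"rz":-7},{"rz":-7},{}]'
python3 - <<'E'
from h import *
import pickle
im=pickle.load(open('im0.pkl','rb'))['top']; im['Rw']=rot(im['attitude']); im['p']=np.array(im['position'])
# jar caps (z .116), crop px->image
a=cast(im,359.3,174.5,.116);b=cast(im,354.3,238.2,.116);c=cast(im,324.7,203.3,.116)
print('caps',a,b,c,'mid',(a+b)/2, 'r',np.linalg.norm(a-b)/2, 'c-r',np.linalg.norm(c-(a+b)/2))
hc=cast(im,358.7,202.6,.172);print('handle',hc)
print('pointer tip',cast(im,195+643/3.6,150+436/3.6,.01))
f=im['frame'];hsv=cv2.cvtColor(f,cv2.COLOR_RGB2HSV)
m=((hsv[...,0]<15)&(hsv[...,1]>120)).astype('uint8');m[:160]=0;m[262:]=0;m[:,:300]=0;m[:,410:]=0
m=cv2.morphologyEx(m,cv2.MORPH_OPEN,np.ones((3,3)));cs=max(cv2.findContours(m,0,1)[0],key=cv2.contourArea)
e=cv2.fitEllipse(cv2.convexHull(cs));print(e,cast(im,*e[0],.034))
s=manip.get_state();Rt=rot(s['ee_rot']);print(s['position'],Rt.round(3))
w=cam('wrist');cv2.imwrite('pics/w1.png',w['frame'][:,:,::-1]);print([proj(w,[.445,.145,.04])])
E
```

```text
caps [ 0.66287798 -0.1323233   0.116     ] [ 0.46671118 -0.12032216  0.116     ] [ 0.57041754 -0.02832849  0.116     ] mid [ 0.56479458 -0.12632273  0.116     ] r 0.09826678116002369 c-r 0.09815542755235764
handle [ 0.56746341 -0.12681233  0.172     ]
pointer tip [ 0.37086303 -0.1926491   0.01      ]invalid input
invalid input
invalid input
invalid input
Traceback (most recent call last):
cv2.error: OpenCV(4.12.0) /io/opencv/modules/imgproc/src/shapedescr.cpp:361: error: (-201:Incorrect size of input array) There should be at least 5 points to fit the ellipse in function 'fitEllipseNoDirect'
```

```bash
python3 -m pendant '[{"dx":0.0232,"dy":-0.0254,"dz":0,"rx":0,"ry":0,"rz":0,"hand":0.085}]'; python3 -m pendant '[{"dx":0.0232,"dy":-0.0254}]'; python3 -m pendant --help | head -20
```

```text
clock: 0.28
position: [0.2613, -0.4887, 0.2305]
ee_rot: [0.002, 0.975, 0.224, -0.001]
contact_force: [0.6, -1.1, 1.2]
width: 0.0849
gripper_force: 0.0invalid input
invalid input: not JSON, or not a number
```

```bash
python3 -m pendant '[{"dx":0.0232,"dy":-0.0254,"dz":0,"rx":0,"ry":0,"rz":0,"hand":0.085},{"dx":0.0232,"dy":-0.0254,"dz":0,"rx":0,"ry":0,"rz":0,"hand":0.085},{"dx":0.0232,"dy":-0.0254,"dz":0,"rx":0,"ry":0,"rz":0,"hand":0.085},{"dx":0.0232,"dy":-0.0254,"dz":0,"rx":0,"ry":0,"rz":0,"hand":0.085},{"dx":0.0232,"dy":-0.0254,"dz":0,"rx":0,"ry":0,"rz":0,"hand":0.085},{"dx":0.0232,"dy":-0.0254,"dz":0,"rx":0,"ry":0,"rz":0,"hand":0.085},{"dx":0.0232,"dy":-0.0254,"dz":0,"rx":0,"ry":0,"rz":0,"hand":0.085},{"dx":0.0232,"dy":-0.0254,"dz":0,"rx":0,"ry":0,"rz":0,"hand":0.085},{"dx":0.0232,"dy":-0.0254,"dz":0,"rx":0,"ry":0,"rz":0,"hand":0.085},{"dx":0.0232,"dy":-0.0254,"dz":0,"rx":0,"ry":0,"rz":0,"hand":0.085}]' >/dev/null
python3 -m pendant '[{"dx":0.0232,"dy":-0.0254,"dz":0,"rx":0,"ry":0,"rz":0,"hand":0.085},{"dx":0.0232,"dy":-0.0254,"dz":0,"rx":0,"ry":0,"rz":0,"hand":0.085},{"dx":0.0232,"dy":-0.0254,"dz":0,"rx":0,"ry":0,"rz":0,"hand":0.085},{"dx":0.0232,"dy":-0.0254,"dz":0,"rx":0,"ry":0,"rz":0,"hand":0.085},{"dx":0.0232,"dy":-0.0254,"dz":0,"rx":0,"ry":0,"rz":0,"hand":0.085},{"dx":0.0232,"dy":-0.0254,"dz":0,"rx":0,"ry":0,"rz":0,"hand":0.085},{"dx":0.0232,"dy":-0.0254,"dz":0,"rx":0,"ry":0,"rz":0,"hand":0.085},{"dx":0.0232,"dy":-0.0254,"dz":0,"rx":0,"ry":0,"rz":0,"hand":0.085},{"dx":0.0232,"dy":-0.0254,"dz":0,"rx":0,"ry":0,"rz":0,"hand":0.085}]'
python3 -m pendant '[{"dx":0,"dy":0,"dz":0,"rx":0,"ry":0,"rz":-7.16,"hand":0.085},{"dx":0,"dy":0,"dz":0,"rx":0,"ry":0,"rz":-7.16,"hand":0.085},{"dx":0,"dy":0,"dz":0,"rx":0,"ry":0,"rz":-7.16,"hand":0.085},{"dx":0,"dy":0,"dz":0,"rx":0,"ry":0,"rz":-7.16,"hand":0.085},{"dx":0,"dy":0,"dz":0,"rx":0,"ry":0,"rz":-7.16,"hand":0.085},{"dx":0,"dy":0,"dz":0,"rx":0,"ry":0,"rz":-7.16,"hand":0.085},{"dx":0,"dy":0,"dz":0,"rx":0,"ry":0,"rz":-7.16,"hand":0.085},{"dx":0,"dy":0,"dz":0,"rx":0,"ry":0,"rz":-7.16,"hand":0.085},{"dx":0,"dy":0,"dz":0,"rx":0,"ry":0,"rz":-7.16,"hand":0.085},{"dx":0,"dy":0,"dz":0,"rx":0,"ry":0,"rz":-7.16,"hand":0.085}]' >/dev/null
python3 -m pendant '[{"dx":0,"dy":0,"dz":0,"rx":0,"ry":0,"rz":-7.16,"hand":0.085},{"dx":0,"dy":0,"dz":0,"rx":0,"ry":0,"rz":-7.16,"hand":0.085},{"dx":0,"dy":0,"dz":0,"rx":0,"ry":0,"rz":-7.16,"hand":0.085},{"dx":0,"dy":0,"dz":0,"rx":0,"ry":0,"rz":-7.16,"hand":0.085},{"dx":0,"dy":0,"dz":0,"rx":0,"ry":0,"rz":-7.16,"hand":0.085},{"dx":0,"dy":0,"dz":0,"rx":0,"ry":0,"rz":-7.16,"hand":0.085},{"dx":0,"dy":0,"dz":0,"rx":0,"ry":0,"rz":-7.16,"hand":0.085},{"dx":0,"dy":0,"dz":0,"rx":0,"ry":0,"rz":-7.16,"hand":0.085},{"dx":0,"dy":0,"dz":0,"rx":0,"ry":0,"rz":-7.16,"hand":0.085},{"dx":0,"dy":0,"dz":0,"rx":0,"ry":0,"rz":-7.16,"hand":0.085},{"dx":0,"dy":0,"dz":0,"rx":0,"ry":0,"rz":-7.16,"hand":0.085},{"dx":0,"dy":0,"dz":0,"rx":0,"ry":0,"rz":0,"hand":0.085}]'
python3 - <<'E'
from h import *
s=manip.get_state();Rt=rot(s['ee_rot']);print(s['position'],Rt.round(3))
w=cam('wrist');cv2.imwrite('pics/w1.png',w['frame'][:,:,::-1]);print(proj(w,[.445,.145,.04]))
E
```

```text
clock: 1.87
position: [0.4462, 0.1454, 0.2313]
ee_rot: [0.0, 0.974, 0.226, 0.0]
contact_force: [1.2, -1.0, 0.5]
width: 0.0852
gripper_force: 0.0
clock: 3.7
position: [0.4461, 0.1436, 0.2311]
ee_rot: [-0.0, 0.03, 1.0, -0.0]
contact_force: [-0.2, -0.1, -0.4]
width: 0.0851
gripper_force: 0.0
[0.44608828 0.14357051 0.23112757] [[-0.998  0.061 -0.   ]
 [ 0.061  0.998 -0.   ]
 [ 0.    -0.    -1.   ]]
(np.float64(321.0814811412762), np.float64(181.002149118848))
```

View pics/w1.png

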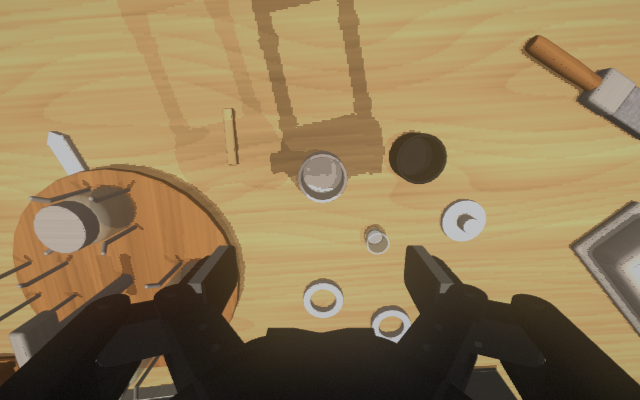

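The wrist view shows the tub's rim centred at about (323,177) and its black twin at (418,157). The cover is at (463,220), the dosing cap at (377,241), the near ring at (323,300) and the far ring at (392,326).

```bash
cat >>h.py <<'E'
def blobs(im,rois,smax=60,vmin=120):
    f=im['frame'];hsv=cv2.cvtColor(f,cv2.COLOR_RGB2HSV)
    m=((hsv[...,1]<smax)&(hsv[...,2]>vmin)).astype('uint8')
    for name,(u0,v0,u1,v1),z in rois:
        k=np.zeros_like(m);k[v0:v1,u0:u1]=m[v0:v1,u0:u1]
        cs=[c for c in cv2.findContours(k,cv2.RETR_EXTERNAL,cv2.CHAIN_APPROX_NONE)[0] if len(c)>10]
        if not cs: print(name,'none');continue
        c=cv2.convexHull(np.vstack(cs)); e=cv2.fitEllipse(c); b=cv2.boundingRect(c)
        (u,v)=e[0]; d=cast(im,b[0]+b[2]-.5,v,z)-cast(im,b[0]-.5,v,z)
        print(name,np.round(e[0],1),'box',b,'diam mm',round(1e3*np.linalg.norm(d),1),'xyz',cast(im,u,v,z).round(4))
E
python3 - <<'E'
from h import *
w=cam('wrist')
blobs(w,[('tub',(290,145,356,208),.04),('spacer',(296,275,350,325),.012),('cover',(436,190,492,248),.008),('cap',(360,222,395,260),.028)],80,100)
E
```

```text
tub [322.2 177. ] box (298, 151, 50, 52) diam mm 60.1 xyz [0.4403 0.1466 0.04  ]
spacer [323.3 298.6] box (303, 280, 41, 38) diam mm 60.4 xyz [0.6268 0.1366 0.012 ]
cover [463.4 219.3] box (441, 199, 46, 42) diam mm 63.1 xyz [0.5176 0.336  0.008 ]
cap [376.9 241.7] box (366, 230, 24, 24) diam mm 31.8 xyz [0.534  0.2134 0.028 ]
```

```bash
python3 -m pendant '[{"dx":0.005,"dy":0.003,"dz":0.025,"rx":0,"ry":0,"rz":0,"hand":0.085},{"dx":0,"dy":0,"dz":0.035,"rx":0,"ry":0,"rz":0,"hand":0.085},{"dx":0,"dy":0,"dz":0.035,"rx":0,"ry":0,"rz":0,"hand":0.085},{"dx":0,"dy":0,"dz":0.035,"rx":0,"ry":0,"rz":0,"hand":0.085},{"dx":0,"dy":0,"dz":0.035,"rx":0,"ry":0,"rz":0,"hand":0.085},{"dx":0,"dy":0,"dz":0.035,"rx":0,"ry":0,"rz":0,"hand":0.085},{"dx":0,"dy":0,"dz":0.015,"rx":0,"ry":0,"rz":0,"hand":0.085},{"dx":0,"dy":0,"dz":0.008,"rx":0,"ry":0,"rz":0,"hand":0.085},{"dx":0,"dy":0,"dz":0,"rx":0,"ry":0,"rz":0,"hand":0.085}]' 30
python3 -m pendant '[{"dx":0,"dy":0,"dz":0,"rx":0,"ry":0,"rz":0,"hand":0.05},{"dx":0,"dy":0,"dz":0,"rx":0,"ry":0,"rz":0,"hand":0.05},{"dx":0,"dy":0,"dz":0,"rx":0,"ry":0,"rz":0,"hand":0.05},{"dx":0,"dy":0,"dz":0,"rx":0,"ry":0,"rz":0,"hand":0.05},{"dx":0,"dy":0,"dz":0,"rx":0,"ry":0,"rz":0,"hand":0.05},{"dx":0,"dy":0,"dz":0,"rx":0,"ry":0,"rz":0,"hand":0.05},{"dx":0,"dy":0,"dz":0,"rx":0,"ry":0,"rz":0,"hand":0.05}]'
```

```text
clock: 4.55
position: [0.4404, 0.1467, 0.0068]
ee_rot: [-0.002, 0.032, 0.999, -0.0]
contact_force: [0.1, 0.0, -0.5]
width: 0.0847
gripper_force: 0.0
clock: 5.13
position: [0.443, 0.1471, 0.0099]
ee_rot: [0.002, 0.031, 1.0, 0.0]
contact_force: [-0.2, -0.5, 7.8]
width: 0.06
gripper_force: 33.0
```

```bash
python3 -m pendant '[{"dx":0,"dy":0,"dz":-0.015,"rx":0,"ry":0,"rz":0,"hand":0.05},{"dx":0,"dy":0,"dz":-0.035,"rx":0,"ry":0,"rz":0,"hand":0.05},{"dx":0,"dy":0,"dz":-0.035,"rx":0,"ry":0,"rz":0,"hand":0.05},{"dx":0,"dy":0,"dz":-0.035,"rx":0,"ry":0,"rz":0,"hand":0.05},{"dx":0,"dy":0,"dz":-0.035,"rx":0,"ry":0,"rz":0,"hand":0.05},{"dx":0,"dy":0,"dz":-0.035,"rx":0,"ry":0,"rz":0,"hand":0.05},{"dx":0,"dy":0,"dz":-0.03,"rx":0,"ry":0,"rz":0,"hand":0.05},{"dx":0,"dy":0,"dz":0,"rx":0,"ry":0,"rz":0,"hand":0.05}]'
python3 -m pendant '[{"dx":-0.0201,"dy":-0.0327,"dz":0,"rx":0,"ry":0,"rz":0,"hand":0.05},{"dx":-0.0201,"dy":-0.0327,"dz":0,"rx":0,"ry":0,"rz":0,"hand":0.05},{"dx":-0.0201,"dy":-0.0327,"dz":0,"rx":0,"ry":0,"rz":0,"hand":0.05},{"dx":-0.0201,"dy":-0.0327,"dz":0,"rx":0,"ry":0,"rz":0,"hand":0.05},{"dx":-0.0201,"dy":-0.0327,"dz":0,"rx":0,"ry":0,"rz":0,"hand":0.05},{"dx":-0.0201,"dy":-0.0327,"dz":0,"rx":0,"ry":0,"rz":0,"hand":0.05},{"dx":-0.0201,"dy":-0.0327,"dz":0,"rx":0,"ry":0,"rz":0,"hand":0.05},{"dx":-0.0201,"dy":-0.0327,"dz":0,"rx":0,"ry":0,"rz":0,"hand":0.05},{"dx":-0.0201,"dy":-0.0327,"dz":0,"rx":0,"ry":0,"rz":0,"hand":0.05},{"dx":-0.0201,"dy":-0.0327,"dz":0,"rx":0,"ry":0,"rz":0,"hand":0.05},{"dx":-0.0201,"dy":-0.0327,"dz":0,"rx":0,"ry":0,"rz":0,"hand":0.05},{"dx":0,"dy":0,"dz":0,"rx":0,"ry":0,"rz":0,"hand":0.05}]'
python3 - <<'E'
from h import *
s=manip.get_state();Rt=rot(s['ee_rot']);print(s['position'],Rt.round(3))
w=cam('wrist');cv2.imwrite('pics/w2.png',w['frame'][:,:,::-1]);print(proj(w,[.560,-.2263,.034]),proj(w,[.566,-.1265,.172]))
import pickle;pickle.dump(w,open('w2.pkl','wb'))
E
```

```text
clock: 5.8
position: [0.4452, 0.1476, 0.2354]
ee_rot: [0.007, 0.031, 0.999, 0.001]
contact_force: [1.7, -0.3, 0.3]
width: 0.0601
gripper_force: 33.0
clock: 6.8
position: [0.6423, -0.2333, 0.2264]
ee_rot: [0.001, 0.034, 0.999, -0.002]
contact_force: [1.0, 0.7, -1.0]
width: 0.06
gripper_force: 33.0
[ 0.64229437 -0.23330065  0.2264433 ] [[-0.998  0.067  0.002]
 [ 0.067  0.998 -0.005]
 [-0.002 -0.005 -1.   ]]
(np.float64(321.98196141283205), np.float64(109.68064564791256)) (np.float64(473.7023559438043), np.float64(99.37981963724935))
```

View pics/w2.png

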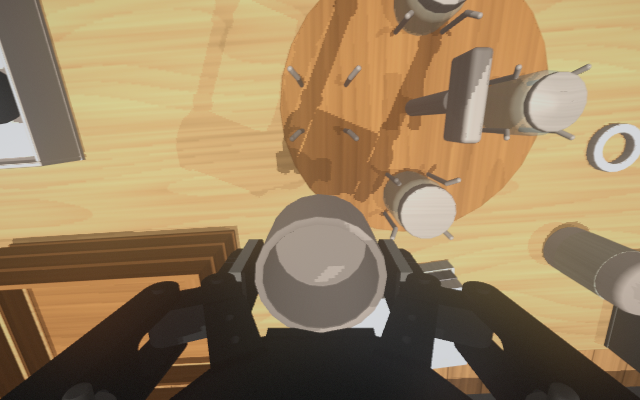

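The wrist view shows the empty cage's wire tips at about (290,68), (358,68), (290,138) and (357,138). The gripped tub's rim is centred at about (321,263).

```bash
python3 - <<'E'
from h import *
import pickle
w=pickle.load(open('w2.pkl','rb'));f=w['frame'];hsv=cv2.cvtColor(f,cv2.COLOR_RGB2HSV)
m=((hsv[...,1]<95)).astype('uint8');k=np.zeros_like(m);k[58:150,280:368]=m[58:150,280:368]
n,l,st,c=cv2.connectedComponentsWithStats(k)
for i in range(1,n):
    if st[i,4]>8: print(st[i],c[i].round(1))
cv2.imwrite('pics/c2.png',cv2.resize(np.vstack([f[50:155,270:380,::-1]]),None,fx=5,fy=5,interpolation=cv2.INTER_CUBIC))
E
```

```text
[280  65   4   6  13] [281.   67.1]
[344  65  17  22 109] [352.5  74.4]
[287  66  16  21 101] [294.3  74.3]
[290 129  14  12  76] [296.1 134.2]
[344 129  15  12  80] [351.5 134. ]
```

View pics/c2.png

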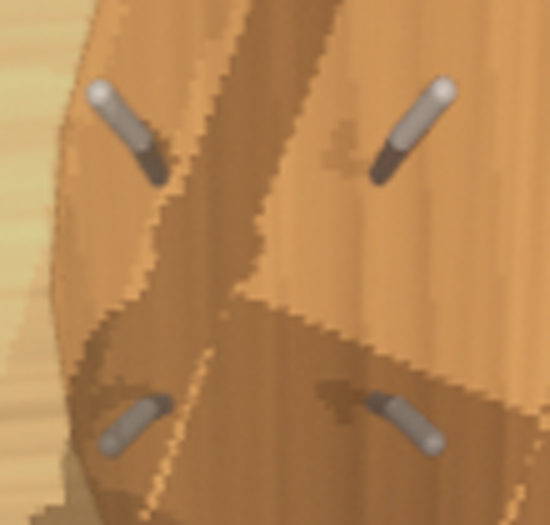

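The crop shows the wire tips at crop (98,92), (443,90), (112,443) and (432,440). Their bases are at (160,180), (378,178), (165,403) and (375,401).

```bash
python3 - <<'E'
from h import *
import pickle
w=pickle.load(open('w2.pkl','rb'))
def c(p,z):
    return np.array([cast(w,270+a/5,50+b/5,z) for a,b in p])
T=c([(98,92),(443,90),(112,443),(432,440)],.100);B=c([(160,180),(378,178),(165,403),(375,401)],.034)
for X in(T,B):
    m=X.mean(0);d=X-m;print(m.round(4),np.linalg.norm(d,axis=1).round(4),np.degrees(np.arctan2(d[:,1],d[:,0])).round(1))
s=manip.get_state();print(s['position'],rot(s['ee_rot']).round(4))
w=cam('wrist');Rt=rot(s['ee_rot']);z=s['position'][2]+.0305
f=w['frame'];hsv=cv2.cvtColor(f,cv2.COLOR_RGB2HSV);m=((hsv[...,1]<60)&(hsv[...,2]>100)).astype('uint8')
# rim: widest extent columns
for r in (255,262,270): 
    x=np.where(m[r,245:400])[0]+245;print(r,x.min(),x.max())
x=np.where(m[215:340,322])[0]+215;print('col',np.split(x,np.where(np.diff(x)>2)[0]+1)[-1][[0,-1]])
for v in (264,265): P=cast(w,321.5,v,z);print('tub ctr tool',Rt.T@(P-s['position']))
for v in (330,): print(Rt.T@(cast(w,321.5,v,z)-s['position']))
E
```

```text
[ 0.5583 -0.2242  0.1   ] [0.0427 0.0426 0.0424 0.0424] [-138.3  131.3  -48.2   41.5]
[ 0.5589 -0.2241  0.034 ] [0.034  0.034  0.0341 0.0341] [-138.2  131.4  -48.7   41.9]
[ 0.64047853 -0.2295457   0.22647406] [[-9.978e-01  6.640e-02 -7.000e-04]
 [ 6.640e-02  9.978e-01 -7.000e-04]
 [ 6.000e-04 -7.000e-04 -1.000e+00]]
255 246 399
262 256 399
270 255 386
col [215 332]
tub ctr tool [ 0.00812274  0.00091566 -0.03049543]
tub ctr tool [ 0.00763142  0.00091602 -0.03049575]
[-0.02666579  0.00094129 -0.03051799]
```

```bash
python3 - <<'E'
from h import *
s=manip.get_state();w=cam('wrist');f=w['frame'];Rt=rot(s['ee_rot'])
cv2.imwrite('pics/c3.png',np.hstack([cv2.resize(f[50:150,270:380,::-1],(440,400),interpolation=cv2.INTER_CUBIC),cv2.resize(f[185:345,240:400,::-1],(400,400),interpolation=cv2.INTER_CUBIC)[:,:360]]))
print(s['position'])
z=s['position'][2]+.0305
for v in range(208,232,4): print(v,(Rt.T@(cast(w,321.5,v,z)-s['position']))[0].round(4))
T=[(.5583,-.2242)+.0425*np.array([np.cos(a),np.sin(a)]) for a in np.radians([-138.4,131.6,-48.4,41.6])]
print([np.round((np.array(proj(w,[*t,.1]))-(270,50))*4,1) for t in T])
E
```

```text
[ 0.63946089 -0.22715739  0.22685882]
208 0.0341
212 0.0323
216 0.0305
220 0.0288
224 0.027
228 0.0251
[array([51.2, 93.1]), array([323.3,  91.4]), array([ 61.8, 370.5]), array([317.5, 368.9])]
```

View pics/c3.png

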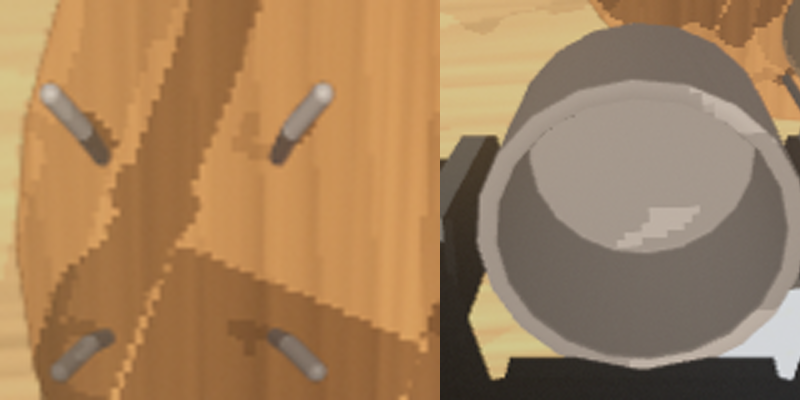

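```bash
python3 -m pendant '[{"dx":0.0267,"dy":-0.0016,"dz":0.02,"rx":0,"ry":0,"rz":0,"hand":0.05},{"dx":0.0267,"dy":-0.0016,"dz":0.02,"rx":0,"ry":0,"rz":0,"hand":0.05},{"dx":0.0267,"dy":-0.0015,"dz":0.02,"rx":0,"ry":0,"rz":0,"hand":0.05},{"dx":0,"dy":0,"dz":0.0,"rx":0,"ry":0,"rz":0,"hand":0.05},{"dx":0,"dy":0,"dz":0,"rx":0,"ry":0,"rz":0,"hand":0.05},{"dx":0,"dy":0,"dz":0,"rx":0,"ry":0,"rz":0,"hand":0.05},{"dx":0,"dy":0,"dz":0,"rx":0,"ry":0,"rz":0,"hand":0.05}]'
python3 -c "
from h import *
print(manip.get_state()['position'],rot(manip.get_state()['ee_rot']).round(4))"
```

```text
clock: 7.53
position: [0.5612, -0.2255, 0.17]
ee_rot: [0.002, 0.031, 1.0, -0.001]
contact_force: [0.8, -0.3, -0.7]
width: 0.06
gripper_force: 33.1
[ 0.56120892 -0.22547759  0.17003681] [[-0.9981  0.0614  0.0039]
 [ 0.0614  0.9981 -0.0018]
 [-0.004  -0.0016 -1.    ]]
```

```bash
python3 -m pendant '[{"dx":0,"dy":0,"dz":0.02,"rx":0,"ry":0,"rz":0,"hand":0.05},{"dx":0,"dy":0,"dz":0.02,"rx":0,"ry":0,"rz":0,"hand":0.05},{"dx":0,"dy":0,"dz":0.01,"rx":0,"ry":0,"rz":0,"hand":0.05},{"dx":0,"dy":0,"dz":0.01,"rx":0,"ry":0,"rz":0,"hand":0.05},{"dx":0,"dy":0,"dz":0.01,"rx":0,"ry":0,"rz":0,"hand":0.05},{"dx":0,"dy":0,"dz":0.01,"rx":0,"ry":0,"rz":0,"hand":0.05},{"dx":0,"dy":0,"dz":0,"rx":0,"ry":0,"rz":0,"hand":0.05},{"dx":0,"dy":0,"dz":0,"rx":0,"ry":0,"rz":0,"hand":0.05}]'
python3 -c "
from h import *
print(manip.get_state()['position'],rot(manip.get_state()['ee_rot']).round(4))"
```

```text
clock: 8.2
position: [0.5594, -0.2255, 0.0879]
ee_rot: [-0.0, 0.031, 1.0, 0.0]
contact_force: [0.1, -0.0, -0.5]
width: 0.0597
gripper_force: 33.1
[ 0.55940503 -0.22552698  0.08791693] [[-9.98e-01  6.24e-02 -7.00e-04]
 [ 6.24e-02  9.98e-01  3.00e-04]
 [ 7.00e-04  3.00e-04 -1.00e+00]]
```

```bash
python3 -m pendant '[{"dx":0,"dy":0,"dz":0.01,"rx":0,"ry":0,"rz":0,"hand":0.05},{"dx":0,"dy":0,"dz":0.01,"rx":0,"ry":0,"rz":0,"hand":0.05},{"dx":0,"dy":0,"dz":0.01,"rx":0,"ry":0,"rz":0,"hand":0.05},{"dx":0,"dy":0,"dz":0.006,"rx":0,"ry":0,"rz":0,"hand":0.05},{"dx":0,"dy":0,"dz":0.003,"rx":0,"ry":0,"rz":0,"hand":0.05},{"dx":0,"dy":0,"dz":0.002,"rx":0,"ry":0,"rz":0,"hand":0.05},{"dx":0,"dy":0,"dz":0,"rx":0,"ry":0,"rz":0,"hand":0.05},{"dx":0,"dy":0,"dz":0,"rx":0,"ry":0,"rz":0,"hand":0.05},{"dx":0,"dy":0,"dz":0,"rx":0,"ry":0,"rz":0,"hand":0.05}]'
```

```text
clock: 8.95
position: [0.5598, -0.2258, 0.0477]
ee_rot: [0.0, 0.031, 1.0, -0.0]
contact_force: [0.4, 0.5, -0.7]
width: 0.0601
gripper_force: 33.1
```

```bash
python3 -m pendant '[{"dx":0,"dy":0,"dz":0.002,"rx":0,"ry":0,"rz":0,"hand":0.05},{"dx":0,"dy":0,"dz":0.001,"rx":0,"ry":0,"rz":0,"hand":0.05},{"dx":0,"dy":0,"dz":0.001,"rx":0,"ry":0,"rz":0,"hand":0.05},{"dx":0,"dy":0,"dz":0,"rx":0,"ry":0,"rz":0,"hand":0.05},{"dx":0,"dy":0,"dz":0,"rx":0,"ry":0,"rz":0,"hand":0.05},{"dx":0,"dy":0,"dz":0,"rx":0,"ry":0,"rz":0,"hand":0.05}]'
```

```text
clock: 9.45
position: [0.5595, -0.2257, 0.044]
ee_rot: [0.0, 0.031, 1.0, -0.0]
contact_force: [-3.0, 1.2, 5.1]
width: 0.0595
gripper_force: 33.5
```

```bash
python3 -m pendant '[{"dx":0,"dy":0,"dz":0,"rx":0,"ry":0,"rz":0,"hand":0.066},{"dx":0,"dy":0,"dz":0,"rx":0,"ry":0,"rz":0,"hand":0.072},{"dx":0,"dy":0,"dz":0,"rx":0,"ry":0,"rz":0,"hand":0.078},{"dx":0,"dy":0,"dz":0,"rx":0,"ry":0,"rz":0,"hand":0.08},{"dx":0,"dy":0,"dz":0,"rx":0,"ry":0,"rz":0,"hand":0.08}]'
python3 -m pendant '[{"dx":0,"dy":0,"dz":-0.01,"rx":0,"ry":0,"rz":0,"hand":0.08},{"dx":0,"dy":0,"dz":-0.02,"rx":0,"ry":0,"rz":0,"hand":0.08},{"dx":0,"dy":0,"dz":-0.03,"rx":0,"ry":0,"rz":0,"hand":0.08},{"dx":0,"dy":0,"dz":-0.035,"rx":0,"ry":0,"rz":0,"hand":0.08},{"dx":0,"dy":0,"dz":-0.035,"rx":0,"ry":0,"rz":0,"hand":0.08},{"dx":0,"dy":0,"dz":-0.035,"rx":0,"ry":0,"rz":0,"hand":0.08},{"dx":0,"dy":0,"dz":-0.02,"rx":0,"ry":0,"rz":0,"hand":0.08},{"dx":0,"dy":0,"dz":0,"rx":0,"ry":0,"rz":0,"hand":0.08},{"dx":0,"dy":0,"dz":0,"rx":0,"ry":0,"rz":0,"hand":0.08}]'
python3 - <<'E'
from h import *
s=manip.get_state();print(s['position'])
w=cam('wrist');cv2.imwrite('pics/w4.png',w['frame'][:,:,::-1]);print(proj(w,[.5585,-.2242,.074]))
import pickle;pickle.dump(w,open('w4.pkl','wb'))
E
```

```text
clock: 9.87
position: [0.5594, -0.2256, 0.043]
ee_rot: [-0.0, 0.031, 1.0, 0.0]
contact_force: [0.1, -0.1, 0.0]
width: 0.0802
gripper_force: 0.0
clock: 10.62
position: [0.56, -0.2259, 0.2304]
ee_rot: [0.002, 0.031, 1.0, -0.001]
contact_force: [-0.6, 0.4, -0.2]
width: 0.0803
gripper_force: 0.0
[ 0.55996715 -0.22587588  0.23035279]
(np.float64(321.5963177787408), np.float64(186.40883974412168))
```

View pics/w4.png

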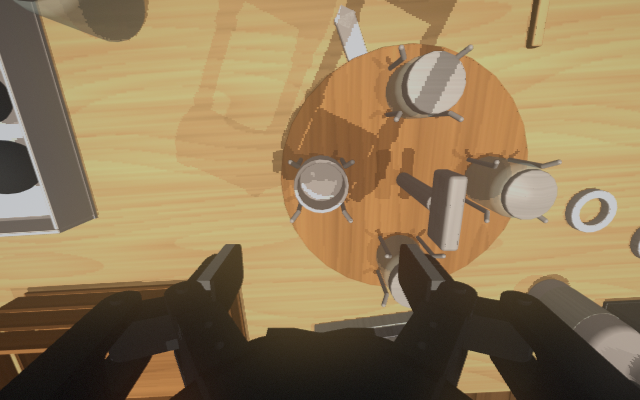

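The tub stands centred in the cage, with its rim at (321,185) against a prediction of (322,186). Next is the spacer.

```bash
python3 -m pendant '[{"dx":-0.0044,"dy":0.0366,"dz":0,"rx":0,"ry":0,"rz":0,"hand":0.085},{"dx":-0.0044,"dy":0.0366,"dz":0,"rx":0,"ry":0,"rz":0,"hand":0.085},{"dx":-0.0044,"dy":0.0366,"dz":0,"rx":0,"ry":0,"rz":0,"hand":0.085},{"dx":-0.0044,"dy":0.0366,"dz":0,"rx":0,"ry":0,"rz":0,"hand":0.085},{"dx":-0.0044,"dy":0.0366,"dz":0,"rx":0,"ry":0,"rz":0,"hand":0.085},{"dx":-0.0044,"dy":0.0366,"dz":0,"rx":0,"ry":0,"rz":0,"hand":0.085},{"dx":-0.0044,"dy":0.0366,"dz":0,"rx":0,"ry":0,"rz":0,"hand":0.085},{"dx":-0.0044,"dy":0.0366,"dz":0,"rx":0,"ry":0,"rz":0,"hand":0.085},{"dx":-0.0044,"dy":0.0366,"dz":0,"rx":0,"ry":0,"rz":0,"hand":0.085},{"dx":-0.0044,"dy":0.0366,"dz":0,"rx":0,"ry":0,"rz":0,"hand":0.085},{"dx":0,"dy":0,"dz":0.03,"rx":0,"ry":0,"rz":0,"hand":0.085},{"dx":0,"dy":0,"dz":0.03,"rx":0,"ry":0,"rz":0,"hand":0.085}]'
python3 -m pendant '[{"dx":0,"dy":0,"dz":0,"rx":0,"ry":0,"rz":0,"hand":0.085},{"dx":0,"dy":0,"dz":0,"rx":0,"ry":0,"rz":0,"hand":0.085},{"dx":0,"dy":0,"dz":0,"rx":0,"ry":0,"rz":0,"hand":0.085},{"dx":0,"dy":0,"dz":0,"rx":0,"ry":0,"rz":0,"hand":0.085}]'
python3 - <<'E'
from h import *
s=manip.get_state();print(s['position'],rot(s['ee_rot']).round(3))
w=cam('wrist');u,v=map(int,proj(w,[.6268,.1366,.012]));print(u,v)
blobs(w,[('spacer',(u-38,v-38,u+38,v+38),.012)],80,100)
E
```

```text
clock: 11.67
position: [0.6265, 0.1397, 0.1672]
ee_rot: [0.001, 0.029, 1.0, 0.0]
contact_force: [-0.0, 0.2, -0.8]
width: 0.0852
gripper_force: 0.0
clock: 12.0
position: [0.6273, 0.1365, 0.1698]
ee_rot: [0.001, 0.032, 0.999, 0.0]
contact_force: [-0.5, -0.2, 0.6]
width: 0.0851
gripper_force: 0.0
[0.62730719 0.13651202 0.16983983] [[-0.998  0.063  0.003]
 [ 0.063  0.998  0.   ]
 [-0.003  0.    -1.   ]]
319 187
spacer [320.2 188.5] box (294, 162, 54, 54) diam mm 59.1 xyz [0.6284 0.1368 0.012 ]
```

```bash
python3 -m pendant '[{"dx":-0.001,"dy":0,"dz":0.03,"rx":0,"ry":0,"rz":0,"hand":0.085},{"dx":0,"dy":0,"dz":0.035,"rx":0,"ry":0,"rz":0,"hand":0.085},{"dx":0,"dy":0,"dz":0.035,"rx":0,"ry":0,"rz":0,"hand":0.085},{"dx":0,"dy":0,"dz":0.035,"rx":0,"ry":0,"rz":0,"hand":0.085},{"dx":0,"dy":0,"dz":0.022,"rx":0,"ry":0,"rz":0,"hand":0.085},{"dx":0,"dy":0,"dz":0.01,"rx":0,"ry":0,"rz":0,"hand":0.085},{"dx":0,"dy":0,"dz":0,"rx":0,"ry":0,"rz":0,"hand":0.085},{"dx":0,"dy":0,"dz":0,"rx":0,"ry":0,"rz":0,"hand":0.085},{"dx":0,"dy":0,"dz":0,"rx":0,"ry":0,"rz":0,"hand":0.085}]'
python3 - <<'E'
from h import *
s=manip.get_state();print(s['position'])
w=cam('wrist')
f=w['frame'];hsv=cv2.cvtColor(f,cv2.COLOR_RGB2HSV);m=((hsv[...,1]<80)&(hsv[...,2]>110)).astype('uint8')
n,l,st,c=cv2.connectedComponentsWithStats(m)
for i in range(1,n):
    if st[i,4]>300: print(st[i],c[i].round(1))
E
```

```text
clock: 12.8
position: [0.6293, 0.1369, 0.0036]
ee_rot: [0.002, 0.031, 1.0, 0.0]
contact_force: [0.4, -0.3, 0.5]
width: 0.0849
gripper_force: 0.0
[0.62929594 0.13693887 0.00364279]
[ 447    0  107   86 6879] [503.9  42.8]
[ 263  204  113  103 5477] [319.1 254.5]
[482 277  66  26 860] [508.7 289.9]
[473 355  32  18 399] [487.9 364.5]
```

```bash
python3 -m pendant '[{"dx":0,"dy":0,"dz":0.003,"rx":0,"ry":0,"rz":0,"hand":0.085},{"dx":0,"dy":0,"dz":0.0025,"rx":0,"ry":0,"rz":0,"hand":0.085},{"dx":0,"dy":0,"dz":0,"rx":0,"ry":0,"rz":0,"hand":0.085},{"dx":0,"dy":0,"dz":0,"rx":0,"ry":0,"rz":0,"hand":0.085}]' 30
python3 -m pendant '[{"dx":0,"dy":0,"dz":0,"rx":0,"ry":0,"rz":0,"hand":0.052},{"dx":0,"dy":0,"dz":0,"rx":0,"ry":0,"rz":0,"hand":0.052},{"dx":0,"dy":0,"dz":0,"rx":0,"ry":0,"rz":0,"hand":0.052},{"dx":0,"dy":0,"dz":0,"rx":0,"ry":0,"rz":0,"hand":0.052},{"dx":0,"dy":0,"dz":0,"rx":0,"ry":0,"rz":0,"hand":0.052},{"dx":0,"dy":0,"dz":0,"rx":0,"ry":0,"rz":0,"hand":0.052},{"dx":0,"dy":0,"dz":0,"rx":0,"ry":0,"rz":0,"hand":0.052}]'
```

```text
clock: 13.18
position: [0.6272, 0.1369, -0.004]
ee_rot: [0.0, 0.031, 1.0, -0.0]
contact_force: [0.3, 0.6, 0.1]
width: 0.0853
gripper_force: 0.0
clock: 13.77
position: [0.6274, 0.1369, -0.0037]
ee_rot: [0.0, 0.031, 1.0, 0.0]
contact_force: [-1.3, 0.2, 5.0]
width: 0.0582
gripper_force: 32.5
```

```bash
python3 -m pendant '[{"dx":0,"dy":0,"dz":-0.015,"rx":0,"ry":0,"rz":0,"hand":0.052},{"dx":0,"dy":0,"dz":-0.035,"rx":0,"ry":0,"rz":0,"hand":0.052},{"dx":0,"dy":0,"dz":-0.035,"rx":0,"ry":0,"rz":0,"hand":0.052},{"dx":0,"dy":0,"dz":-0.035,"rx":0,"ry":0,"rz":0,"hand":0.052},{"dx":0,"dy":0,"dz":-0.035,"rx":0,"ry":0,"rz":0,"hand":0.052},{"dx":0,"dy":0,"dz":-0.035,"rx":0,"ry":0,"rz":0,"hand":0.052},{"dx":0,"dy":0,"dz":-0.04,"rx":0,"ry":0,"rz":0,"hand":0.052},{"dx":0,"dy":0,"dz":0,"rx":0,"ry":0,"rz":0,"hand":0.052}]'
python3 -m pendant '[{"dx":0.0045,"dy":-0.0366,"dz":0,"rx":0,"ry":0,"rz":0,"hand":0.052},{"dx":0.0045,"dy":-0.0366,"dz":0,"rx":0,"ry":0,"rz":0,"hand":0.052},{"dx":0.0045,"dy":-0.0366,"dz":0,"rx":0,"ry":0,"rz":0,"hand":0.052},{"dx":0.0045,"dy":-0.0366,"dz":0,"rx":0,"ry":0,"rz":0,"hand":0.052},{"dx":0.0045,"dy":-0.0366,"dz":0,"rx":0,"ry":0,"rz":0,"hand":0.052},{"dx":0.0045,"dy":-0.0366,"dz":0,"rx":0,"ry":0,"rz":0,"hand":0.052},{"dx":0.0045,"dy":-0.0366,"dz":0,"rx":0,"ry":0,"rz":0,"hand":0.052},{"dx":0.0045,"dy":-0.0366,"dz":0,"rx":0,"ry":0,"rz":0,"hand":0.052},{"dx":0.0045,"dy":-0.0366,"dz":0,"rx":0,"ry":0,"rz":0,"hand":0.052},{"dx":0.0045,"dy":-0.0366,"dz":0,"rx":0,"ry":0,"rz":0,"hand":0.052},{"dx":0,"dy":0,"dz":0,"rx":0,"ry":0,"rz":0,"hand":0.052},{"dx":0,"dy":0,"dz":0,"rx":0,"ry":0,"rz":0,"hand":0.052}]' >/dev/null
python3 -m pendant '[{"dx":0,"dy":0,"dz":0.02,"rx":0,"ry":0,"rz":0,"hand":0.052},{"dx":0,"dy":0,"dz":0.02,"rx":0,"ry":0,"rz":0,"hand":0.052},{"dx":0,"dy":0,"dz":0.01,"rx":0,"ry":0,"rz":0,"hand":0.052},{"dx":0,"dy":0,"dz":0,"rx":0,"ry":0,"rz":0,"hand":0.052},{"dx":0,"dy":0,"dz":0,"rx":0,"ry":0,"rz":0,"hand":0.052},{"dx":0,"dy":0,"dz":0,"rx":0,"ry":0,"rz":0,"hand":0.052}]'
python3 - <<'E'
from h import *
s=manip.get_state();Rt=rot(s['ee_rot']);print(s['position'],Rt.round(3))
w=cam('wrist');cv2.imwrite('pics/w5.png',w['frame'][150:340,200:440,::-1].repeat(3,0).repeat(3,1))
for x in(-.03,-.019,0,.019,.03): print(x,np.subtract(proj(w,s['position']+Rt@[x,0,-.0157]),(200,150))*3)
E
```

```text
clock: 14.43
position: [0.6315, 0.1374, 0.2345]
ee_rot: [0.008, 0.031, 0.999, 0.001]
contact_force: [0.8, 0.2, 1.3]
width: 0.0581
gripper_force: 32.4
clock: 15.93
position: [0.5603, -0.2252, 0.1767]
ee_rot: [0.001, 0.031, 1.0, -0.0]
contact_force: [0.3, -1.2, -0.7]
width: 0.058
gripper_force: 32.5
[ 0.56026964 -0.22519623  0.17669929] [[-0.998  0.062  0.001]
 [ 0.061  0.998 -0.001]
 [-0.002 -0.001 -1.   ]]
-0.03 [358.7751284  496.75880951]
-0.019 [358.70749269 442.47328125]
0 [358.58406534 343.40846923]
0.019 [358.45147487 236.98918931]
0.03 [358.37011411 171.6877098 ]
```

View pics/w5.png

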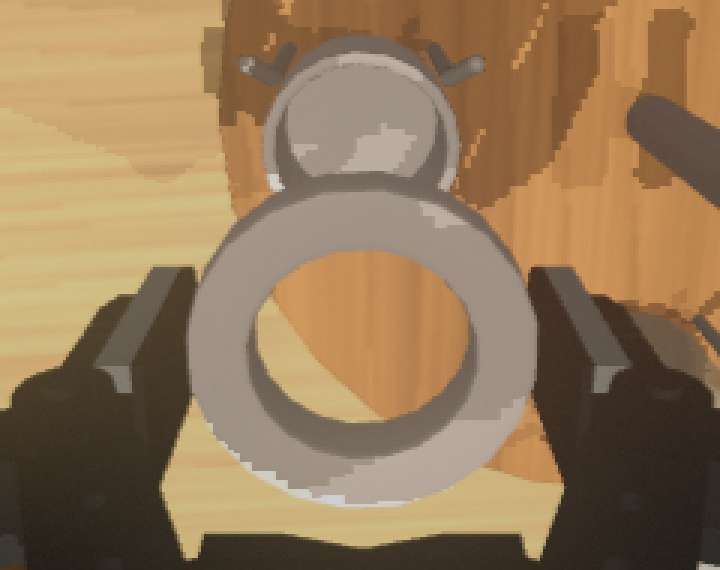

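The spacer is held level and centred between the pads, about 2 mm off along the tool's x. The tub is visible in the cage beyond it, at (360,130) in the crop.

```bash
python3 -m pendant '[{"dx":0.0035,"dy":-0.0005,"dz":0.02,"rx":0,"ry":0,"rz":0,"hand":0.052},{"dx":0,"dy":0,"dz":0.02,"rx":0,"ry":0,"rz":0,"hand":0.052},{"dx":0,"dy":0,"dz":0.02,"rx":0,"ry":0,"rz":0,"hand":0.052},{"dx":0,"dy":0,"dz":0.01,"rx":0,"ry":0,"rz":0,"hand":0.052},{"dx":0,"dy":0,"dz":0.01,"rx":0,"ry":0,"rz":0,"hand":0.052},{"dx":0,"dy":0,"dz":0.008,"rx":0,"ry":0,"rz":0,"hand":0.052},{"dx":0,"dy":0,"dz":0.008,"rx":0,"ry":0,"rz":0,"hand":0.052},{"dx":0,"dy":0,"dz":0.004,"rx":0,"ry":0,"rz":0,"hand":0.052},{"dx":0,"dy":0,"dz":0,"rx":0,"ry":0,"rz":0,"hand":0.052},{"dx":0,"dy":0,"dz":0,"rx":0,"ry":0,"rz":0,"hand":0.052},{"dx":0,"dy":0,"dz":0,"rx":0,"ry":0,"rz":0,"hand":0.052}]'
```

```text
clock: 16.9
position: [0.5564, -0.2261, 0.0764]
ee_rot: [0.001, 0.031, 1.0, -0.0]
contact_force: [-0.5, 0.3, -0.3]
width: 0.0583
gripper_force: 32.5
```

```bash
python3 -m pendant '[{"dx":0,"dy":0,"dz":0.002,"rx":0,"ry":0,"rz":0,"hand":0.052},{"dx":0,"dy":0,"dz":0.002,"rx":0,"ry":0,"rz":0,"hand":0.052},{"dx":0,"dy":0,"dz":0.001,"rx":0,"ry":0,"rz":0,"hand":0.052},{"dx":0,"dy":0,"dz":0.0005,"rx":0,"ry":0,"rz":0,"hand":0.052},{"dx":0,"dy":0,"dz":0,"rx":0,"ry":0,"rz":0,"hand":0.052},{"dx":0,"dy":0,"dz":0,"rx":0,"ry":0,"rz":0,"hand":0.052},{"dx":0,"dy":0,"dz":0,"rx":0,"ry":0,"rz":0,"hand":0.052}]'
```

```text
clock: 17.48
position: [0.5559, -0.2259, 0.0704]
ee_rot: [0.0, 0.031, 1.0, -0.0]
contact_force: [-0.2, 1.3, 0.6]
width: 0.0581
gripper_force: 32.5
```

```bash
python3 -m pendant '[{"dx":0,"dy":0,"dz":0.001,"rx":0,"ry":0,"rz":0,"hand":0.052},{"dx":0,"dy":0,"dz":0,"rx":0,"ry":0,"rz":0,"hand":0.052},{"dx":0,"dy":0,"dz":0,"rx":0,"ry":0,"rz":0,"hand":0.052},{"dx":0,"dy":0,"dz":0,"rx":0,"ry":0,"rz":0,"hand":0.052}]'
```

```text
clock: 17.82
position: [0.556, -0.2259, 0.0703]
ee_rot: [0.0, 0.031, 1.0, -0.0]
contact_force: [-0.9, 1.5, 5.5]
width: 0.0587
gripper_force: 32.8
```

```bash
python3 -m pendant '[{"dx":0,"dy":0,"dz":0,"rx":0,"ry":0,"rz":0,"hand":0.066},{"dx":0,"dy":0,"dz":0,"rx":0,"ry":0,"rz":0,"hand":0.072},{"dx":0,"dy":0,"dz":0,"rx":0,"ry":0,"rz":0,"hand":0.078},{"dx":0,"dy":0,"dz":0,"rx":0,"ry":0,"rz":0,"hand":0.08},{"dx":0,"dy":0,"dz":0,"rx":0,"ry":0,"rz":0,"hand":0.08}]'
python3 -m pendant '[{"dx":0,"dy":0,"dz":-0.01,"rx":0,"ry":0,"rz":0,"hand":0.08},{"dx":0,"dy":0,"dz":-0.02,"rx":0,"ry":0,"rz":0,"hand":0.08},{"dx":0,"dy":0,"dz":-0.03,"rx":0,"ry":0,"rz":0,"hand":0.08},{"dx":0,"dy":0,"dz":-0.035,"rx":0,"ry":0,"rz":0,"hand":0.08},{"dx":0,"dy":0,"dz":-0.035,"rx":0,"ry":0,"rz":0,"hand":0.08},{"dx":0,"dy":0,"dz":-0.03,"rx":0,"ry":0,"rz":0,"hand":0.08},{"dx":0,"dy":0,"dz":0,"rx":0,"ry":0,"rz":0,"hand":0.08},{"dx":0,"dy":0,"dz":0,"rx":0,"ry":0,"rz":0,"hand":0.08},{"dx":0,"dy":0,"dz":0,"rx":0,"ry":0,"rz":0,"hand":0.08},{"dx":0,"dy":0,"dz":0,"rx":0,"ry":0,"rz":0,"hand":0.08}]'
python3 - <<'E'
from h import *
s=manip.get_state();print(s['position'])
w=cam('wrist');u,v=map(int,proj(w,[.5585,-.2242,.086]));print(u,v)
import pickle;pickle.dump(w,open('w6.pkl','wb'))
f=w['frame'];hsv=cv2.cvtColor(f,cv2.COLOR_RGB2HSV)
for sm in(60,90):
    m=((hsv[...,1]<sm)&(hsv[...,2]>90)).astype('uint8');k=m*0;k[v-38:v+38,u-38:u+38]=m[v-38:v+38,u-38:u+38]
    cs,h=cv2.findContours(k,cv2.RETR_CCOMP,cv2.CHAIN_APPROX_NONE)
    for c,hh in zip(cs,h[0]):
        if len(c)>30: e=cv2.fitEllipse(c);print(sm,'hole' if hh[3]>=0 else 'outer',np.round(e,1).tolist() if 0 else e,cast(w,*e[0],.086).round(4),cv2.boundingRect(c))
E
```

```text
clock: 18.23
position: [0.5559, -0.2259, 0.0691]
ee_rot: [-0.0, 0.031, 1.0, 0.0]
contact_force: [0.2, -0.2, 0.9]
width: 0.0802
gripper_force: 0.0
clock: 19.07
position: [0.555, -0.2254, 0.2279]
ee_rot: [-0.001, 0.031, 1.0, 0.001]
contact_force: [0.3, 0.5, -0.7]
width: 0.0797
gripper_force: 0.0
[ 0.55499389 -0.22536216  0.22793366]
321 194
60 outer ((319.7059020996094, 192.9716033935547), (54.87881851196289, 57.326786041259766), 10.937722206115723) [ 0.5563 -0.2255  0.086 ] (292, 162, 56, 60)
60 hole ((310.2725524902344, 206.15353393554688), (5.028090476989746, 20.383554458618164), 125.86681365966797) [ 0.5699 -0.2363  0.086 ] (302, 199, 18, 14)
90 outer ((318.55401611328125, 196.0466766357422), (62.79993438720703, 72.57066345214844), 164.48138427734375) [ 0.5595 -0.2269  0.086 ] (287, 161, 65, 69)
```

```bash
python3 -m pendant '[{"dx":0.0048,"dy":0.0371,"dz":0,"rx":0,"ry":0,"rz":0,"hand":0.08},{"dx":0.0048,"dy":0.0371,"dz":0,"rx":0,"ry":0,"rz":0,"hand":0.08},{"dx":0.0048,"dy":0.0371,"dz":0,"rx":0,"ry":0,"rz":0,"hand":0.08},{"dx":0.0048,"dy":0.0371,"dz":0,"rx":0,"ry":0,"rz":0,"hand":0.08},{"dx":0.0048,"dy":0.0371,"dz":0,"rx":0,"ry":0,"rz":0,"hand":0.08},{"dx":0.0048,"dy":0.0371,"dz":0,"rx":0,"ry":0,"rz":0,"hand":0.08},{"dx":0.0048,"dy":0.0371,"dz":0,"rx":0,"ry":0,"rz":0,"hand":0.08},{"dx":0.0048,"dy":0.0371,"dz":0,"rx":0,"ry":0,"rz":0,"hand":0.08},{"dx":0.0048,"dy":0.0371,"dz":0,"rx":0,"ry":0,"rz":0,"hand":0.08},{"dx":0.0048,"dy":0.0371,"dz":0,"rx":0,"ry":0,"rz":0,"hand":0.08}]' >/dev/null
python3 -m pendant '[{"dx":0.0048,"dy":0.0371,"dz":0,"rx":0,"ry":0,"rz":0,"hand":0.06},{"dx":0.0048,"dy":0.0371,"dz":0,"rx":0,"ry":0,"rz":0,"hand":0.06},{"dx":0.0048,"dy":0.0371,"dz":0,"rx":0,"ry":0,"rz":0,"hand":0.06},{"dx":0.0048,"dy":0.0371,"dz":0,"rx":0,"ry":0,"rz":0,"hand":0.06},{"dx":0.0048,"dy":0.0371,"dz":0,"rx":0,"ry":0,"rz":0,"hand":0.06},{"dx":0,"dy":0,"dz":0.02,"rx":0,"ry":0,"rz":0,"hand":0.06},{"dx":0,"dy":0,"dz":0.02,"rx":0,"ry":0,"rz":0,"hand":0.06},{"dx":0,"dy":0,"dz":0.02,"rx":0,"ry":0,"rz":0,"hand":0.06},{"dx":0,"dy":0,"dz":0,"rx":0,"ry":0,"rz":0,"hand":0.06},{"dx":0,"dy":0,"dz":0,"rx":0,"ry":0,"rz":0,"hand":0.06},{"dx":0,"dy":0,"dz":0,"rx":0,"ry":0,"rz":0,"hand":0.06},{"dx":0,"dy":0,"dz":0,"rx":0,"ry":0,"rz":0,"hand":0.06}]'
python3 - <<'E'
from h import *
s=manip.get_state();print(s['position'],rot(s['ee_rot']).round(3))
w=cam('wrist');u,v=map(int,proj(w,[.5176,.336,.012]));print(u,v)
blobs(w,[('cover',(u-38,v-38,u+38,v+38),.008)],60,120)
# knob: dark/bright edges inside the disc: rows/cols profile
g=cv2.cvtColor(w['frame'],cv2.COLOR_RGB2GRAY);print(g[v-32:v+34:3,u-32:u+34:3])
E
```

```text
clock: 20.95
position: [0.5197, 0.3342, 0.1705]
ee_rot: [0.001, 0.031, 1.0, 0.0]
contact_force: [-0.2, 0.8, 0.1]
width: 0.0598
gripper_force: 0.0
[0.51969119 0.33420244 0.17050968] [[-0.998  0.063  0.002]
 [ 0.063  0.998  0.001]
 [-0.002  0.001 -1.   ]]
321 185
cover [321.8 185. ] box (296, 159, 53, 53) diam mm 58.7 xyz [0.5178 0.3366 0.008 ]
[[105 106 123 123 123 123 123 124 124 124 124 126 124 125 125 124 125 124
  124 124 125 124]
 [107 107 124 123 123 124 124 123 124 123 124 125 125 124 125 125 124 124
  125 124 125 124]
 [108 109 108 109 107 111 124 125 120 104 134 135 147 103 124 125 124 123
  123 124 123 122]
 [107 105 106 106 107 105 101 162 164 164 164 164 141 141 164 149 128 128
  129 128 128 128]
 [109 110 110 110 111 107 139 141 140 139 138 139 139 140 139 141 164 112
  124 125 124 123]
 [106 106 106 106 116 139 139 139 138 139 140 139 139 138 139 139 164 164
  118 126 126 127]
 [106 107 106 109 138 138 139 138 139 139 139 139 139 139 138 139 164 164
  162 131 131 132]
 [113 115 113 137 139 138 138 139 138 139 139 138 139 138 139 139 164 164
  164 143 132 131]
 [113 112 1
[... 591 characters left out ...]
1 162 162 162 149 164 164 164
  164 165 179 178]
 [130 130 129 129 163 163 163 163 164 160 159 161 160 163 164 164 164 164
  164 179 178 178]
 [171 164 131 132 152 162 163 162 162 163 163 164 163 163 163 164 164 172
  184 174 174 173]
 [177 179 178 136 135 163 163 164 162 163 164 163 163 163 164 194 195 187
  172 172 172 171]
 [174 174 173 174 168 132 143 163 163 163 195 196 195 195 196 196 172 171
  171 170 170 169]
 [173 173 172 173 172 172 131 131 144 171 195 195 195 194 172 169 169 168
  167 168 174 174]
 [172 172 172 171 170 170 169 169 168 167 166 167 170 171 170 170 170 170
  169 169 169 169]
 [166 167 167 167 169 169 169 171 170 171 170 170 170 170 169 170 170 170
  169 169 169 168]]
```

```bash
python3 -m pendant '[{"dx":0.0006,"dy":0.0024,"dz":0.03,"rx":0,"ry":0,"rz":0,"hand":0.06},{"dx":0,"dy":0,"dz":0.035,"rx":0,"ry":0,"rz":0,"hand":0.06},{"dx":0,"dy":0,"dz":0.035,"rx":0,"ry":0,"rz":0,"hand":0.06},{"dx":0,"dy":0,"dz":0.03,"rx":0,"ry":0,"rz":0,"hand":0.06},{"dx":0,"dy":0,"dz":0.02,"rx":0,"ry":0,"rz":0,"hand":0.06},{"dx":0,"dy":0,"dz":0.009,"rx":0,"ry":0,"rz":0,"hand":0.06},{"dx":0,"dy":0,"dz":0,"rx":0,"ry":0,"rz":0,"hand":0.06},{"dx":0,"dy":0,"dz":0,"rx":0,"ry":0,"rz":0,"hand":0.06},{"dx":0,"dy":0,"dz":0,"rx":0,"ry":0,"rz":0,"hand":0.06},{"dx":0,"dy":0,"dz":0,"rx":0,"ry":0,"rz":0,"hand":0.06}]' 30
python3 -m pendant '[{"dx":0,"dy":0,"dz":0,"rx":0,"ry":0,"rz":0,"hand":0.03},{"dx":0,"dy":0,"dz":0,"rx":0,"ry":0,"rz":0,"hand":0.03},{"dx":0,"dy":0,"dz":0,"rx":0,"ry":0,"rz":0,"hand":0.03},{"dx":0,"dy":0,"dz":0,"rx":0,"ry":0,"rz":0,"hand":0.03}]'
```

```text
clock: 21.83
position: [0.5198, 0.3372, 0.0123]
ee_rot: [0.002, 0.031, 1.0, 0.001]
contact_force: [0.1, -0.0, 0.2]
width: 0.0599
gripper_force: 0.0
clock: 22.17
position: [0.5185, 0.3365, 0.0107]
ee_rot: [0.0, 0.031, 1.0, 0.0]
contact_force: [0.1, 0.9, 0.2]
width: 0.0303
gripper_force: 0.0
```

Now I'll close on the knob, lift, and move over the cage.

```bash
python3 -m pendant '[{"dx":0,"dy":0,"dz":0,"rx":0,"ry":0,"rz":0,"hand":0.014},{"dx":0,"dy":0,"dz":0,"rx":0,"ry":0,"rz":0,"hand":0.014},{"dx":0,"dy":0,"dz":0,"rx":0,"ry":0,"rz":0,"hand":0.014},{"dx":0,"dy":0,"dz":0,"rx":0,"ry":0,"rz":0,"hand":0.014},{"dx":0,"dy":0,"dz":0,"rx":0,"ry":0,"rz":0,"hand":0.014}]' 
python3 -m pendant '[{"dx":0,"dy":0,"dz":-0.015,"rx":0,"ry":0,"rz":0,"hand":0.014},{"dx":0,"dy":0,"dz":-0.035,"rx":0,"ry":0,"rz":0,"hand":0.014},{"dx":0,"dy":0,"dz":-0.035,"rx":0,"ry":0,"rz":0,"hand":0.014},{"dx":0,"dy":0,"dz":-0.035,"rx":0,"ry":0,"rz":0,"hand":0.014},{"dx":0,"dy":0,"dz":-0.035,"rx":0,"ry":0,"rz":0,"hand":0.014},{"dx":0,"dy":0,"dz":-0.035,"rx":0,"ry":0,"rz":0,"hand":0.014},{"dx":0,"dy":0,"dz":-0.035,"rx":0,"ry":0,"rz":0,"hand":0.014},{"dx":0,"dy":0,"dz":0,"rx":0,"ry":0,"rz":0,"hand":0.014},{"dx":0,"dy":0,"dz":0,"rx":0,"ry":0,"rz":0,"hand":0.014},{"dx":0,"dy":0,"dz":0,"rx":0,"ry":0,"rz":0,"hand":0.014}]'
python3 - <<'E'
from h import *
s=manip.get_state();Rt=rot(s['ee_rot']);print(s['position'],Rt.round(3))
w=cam('wrist');cv2.imwrite('pics/w7.png',w['frame'][150:340,200:440,::-1].repeat(3,0).repeat(3,1))
hsv=cv2.cvtColor(w['frame'],cv2.COLOR_RGB2HSV);m=(hsv[...,1]<55)&(hsv[...,2]>90)
for zt in(.0024,):
  for x in(-.03,.03): print(x,proj(w,s['position']+Rt@[x,0,zt]))
  for y in(-.03,.03): print(y,proj(w,s['position']+Rt@[0,y,zt]))
v=np.where(m[150:330,320])[0]+150;print('col320',v.min(),v.max(),np.split(v,np.where(np.diff(v)>1)[0]+1)[0][[0,-1]])
for r in(225,235,245,255,265,275):
    x=np.where(m[r,230:410])[0]+230;print(r,x.min() if len(x) else None,x.max() if len(x) else None)
E
```

```text
clock: 22.58
position: [0.5185, 0.3366, 0.0106]
ee_rot: [0.0, 0.031, 1.0, 0.0]
contact_force: [-1.0, 0.2, 4.5]
width: 0.0204
gripper_force: 29.4
clock: 23.42
position: [0.5178, 0.3362, 0.2343]
ee_rot: [-0.001, 0.031, 1.0, -0.0]
contact_force: [-0.1, 0.8, 0.1]
width: 0.0207
gripper_force: 29.4
[0.51780227 0.33618884 0.23432043] [[-0.998  0.063 -0.001]
 [ 0.063  0.998 -0.001]
 [ 0.001 -0.001 -1.   ]]
-0.03 (np.float64(319.6580085349943), np.float64(295.54434858034074))
0.03 (np.float64(319.54566363642965), np.float64(197.5445988583238))
-0.03 (np.float64(266.4005667615387), np.float64(249.03651185086176))
0.03 (np.float64(372.8055913435483), np.float64(248.98475963954274))
col320 199 328 [199 328]
225 274 366
235 270 370
245 268 372
255 269 372
265 300 341
275 248 339
```

```bash
python3 -m pendant '[{"dx":-0.005,"dy":-0.0372,"dz":0,"rx":0,"ry":0,"rz":0,"hand":0.014},{"dx":-0.005,"dy":-0.0372,"dz":0,"rx":0,"ry":0,"rz":0,"hand":0.014},{"dx":-0.005,"dy":-0.0372,"dz":0,"rx":0,"ry":0,"rz":0,"hand":0.014},{"dx":-0.005,"dy":-0.0372,"dz":0,"rx":0,"ry":0,"rz":0,"hand":0.014},{"dx":-0.005,"dy":-0.0372,"dz":0,"rx":0,"ry":0,"rz":0,"hand":0.014},{"dx":-0.005,"dy":-0.0372,"dz":0,"rx":0,"ry":0,"rz":0,"hand":0.014},{"dx":-0.005,"dy":-0.0372,"dz":0,"rx":0,"ry":0,"rz":0,"hand":0.014},{"dx":-0.005,"dy":-0.0372,"dz":0,"rx":0,"ry":0,"rz":0,"hand":0.014},{"dx":-0.005,"dy":-0.0372,"dz":0,"rx":0,"ry":0,"rz":0,"hand":0.014},{"dx":-0.005,"dy":-0.0372,"dz":0,"rx":0,"ry":0,"rz":0,"hand":0.014},{"dx":-0.005,"dy":-0.0372,"dz":0,"rx":0,"ry":0,"rz":0,"hand":0.014},{"dx":-0.005,"dy":-0.0372,"dz":0,"rx":0,"ry":0,"rz":0,"hand":0.014}]' >/dev/null
python3 -m pendant '[{"dx":-0.005,"dy":-0.0372,"dz":0,"rx":0,"ry":0,"rz":0,"hand":0.014},{"dx":-0.005,"dy":-0.0372,"dz":0,"rx":0,"ry":0,"rz":0,"hand":0.014},{"dx":-0.005,"dy":-0.0372,"dz":0,"rx":0,"ry":0,"rz":0,"hand":0.014},{"dx":0,"dy":0,"dz":0.02,"rx":0,"ry":0,"rz":0,"hand":0.014},{"dx":0,"dy":0,"dz":0.02,"rx":0,"ry":0,"rz":0,"hand":0.014},{"dx":0,"dy":0,"dz":0,"rx":0,"ry":0,"rz":0,"hand":0.014},{"dx":0,"dy":0,"dz":0,"rx":0,"ry":0,"rz":0,"hand":0.014},{"dx":0,"dy":0,"dz":0,"rx":0,"ry":0,"rz":0,"hand":0.014},{"dx":0,"dy":0,"dz":0,"rx":0,"ry":0,"rz":0,"hand":0.014},{"dx":0,"dy":0,"dz":0,"rx":0,"ry":0,"rz":0,"hand":0.014},{"dx":0,"dy":0,"dz":0,"rx":0,"ry":0,"rz":0,"hand":0.014}]'
python3 - <<'E'
from h import *
s=manip.get_state();print(s['position'],rot(s['ee_rot']).round(3))
w=cam('wrist');cv2.imwrite('pics/w8.png',w['frame'][100:340,200:440,::-1].repeat(5,0).repeat(5,1)[::2,::2])
Rt=rot(s['ee_rot'])
for z in(.0026,.0106):
  for x in(-.03,.03): print(z,x,np.subtract(proj(w,s['position']+Rt@[x,0,z]),(200,100))*2.5)
E
```

```text
clock: 25.38
position: [0.5589, -0.2249, 0.1964]
ee_rot: [0.001, 0.031, 1.0, -0.0]
contact_force: [-0.1, -0.0, -0.3]
width: 0.0205
gripper_force: 29.5
[ 0.55887038 -0.22490293  0.19635671] [[-0.998  0.062  0.002]
 [ 0.062  0.998 -0.001]
 [-0.002 -0.001 -1.   ]]
0.0026 -0.03 [299.14557017 488.34160725]
0.0026 0.03 [298.86488731 243.60043425]
0.0106 -0.03 [299.20663985 469.40983819]
0.0106 0.03 [298.94569104 234.60443312]
```

View pics/w8.png

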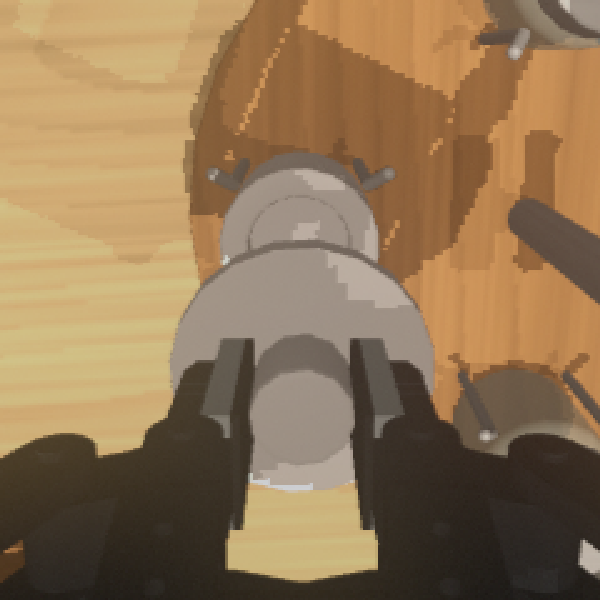

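The spacer lies flat and centred on the tub at crop (300,235), and the cover hangs level in front of it, gripped by its knob.

```bash
python3 -m pendant '[{"dx":0.0008,"dy":-0.0004,"dz":0.02,"rx":0,"ry":0,"rz":0,"hand":0.014},{"dx":0,"dy":0,"dz":0.02,"rx":0,"ry":0,"rz":0,"hand":0.014},{"dx":0,"dy":0,"dz":0.02,"rx":0,"ry":0,"rz":0,"hand":0.014},{"dx":0,"dy":0,"dz":0.01,"rx":0,"ry":0,"rz":0,"hand":0.014},{"dx":0,"dy":0,"dz":0.01,"rx":0,"ry":0,"rz":0,"hand":0.014},{"dx":0,"dy":0,"dz":0.008,"rx":0,"ry":0,"rz":0,"hand":0.014},{"dx":0,"dy":0,"dz":0.006,"rx":0,"ry":0,"rz":0,"hand":0.014},{"dx":0,"dy":0,"dz":0,"rx":0,"ry":0,"rz":0,"hand":0.014},{"dx":0,"dy":0,"dz":0,"rx":0,"ry":0,"rz":0,"hand":0.014},{"dx":0,"dy":0,"dz":0,"rx":0,"ry":0,"rz":0,"hand":0.014},{"dx":0,"dy":0,"dz":0,"rx":0,"ry":0,"rz":0,"hand":0.014}]'
```

```text
clock: 26.35
position: [0.5581, -0.2258, 0.1021]
ee_rot: [0.001, 0.031, 1.0, -0.0]
contact_force: [-1.1, -0.6, -1.5]
width: 0.021
gripper_force: 29.5
```

```bash
python3 -m pendant '[{"dx":0,"dy":0,"dz":0.002,"rx":0,"ry":0,"rz":0,"hand":0.014},{"dx":0,"dy":0,"dz":0.002,"rx":0,"ry":0,"rz":0,"hand":0.014},{"dx":0,"dy":0,"dz":0.001,"rx":0,"ry":0,"rz":0,"hand":0.014},{"dx":0,"dy":0,"dz":0,"rx":0,"ry":0,"rz":0,"hand":0.014},{"dx":0,"dy":0,"dz":0,"rx":0,"ry":0,"rz":0,"hand":0.014},{"dx":0,"dy":0,"dz":0,"rx":0,"ry":0,"rz":0,"hand":0.014},{"dx":0,"dy":0,"dz":0,"rx":0,"ry":0,"rz":0,"hand":0.014}]'
```

```text
clock: 26.93
position: [0.5576, -0.2255, 0.0966]
ee_rot: [0.0, 0.031, 1.0, -0.0]
contact_force: [-1.5, 0.6, 2.7]
width: 0.0208
gripper_force: 29.7
```

```bash
python3 -m pendant '[{"dx":0,"dy":0,"dz":0,"rx":0,"ry":0,"rz":0,"hand":0.026},{"dx":0,"dy":0,"dz":0,"rx":0,"ry":0,"rz":0,"hand":0.034},{"dx":0,"dy":0,"dz":0,"rx":0,"ry":0,"rz":0,"hand":0.045},{"dx":0,"dy":0,"dz":0,"rx":0,"ry":0,"rz":0,"hand":0.045},{"dx":0,"dy":0,"dz":0,"rx":0,"ry":0,"rz":0,"hand":0.045}]'
python3 -m pendant '[{"dx":0,"dy":0,"dz":-0.01,"rx":0,"ry":0,"rz":0,"hand":0.045},{"dx":0,"dy":0,"dz":-0.02,"rx":0,"ry":0,"rz":0,"hand":0.045},{"dx":0,"dy":0,"dz":-0.03,"rx":0,"ry":0,"rz":0,"hand":0.045},{"dx":0,"dy":0,"dz":-0.035,"rx":0,"ry":0,"rz":0,"hand":0.045},{"dx":0,"dy":0,"dz":-0.035,"rx":0,"ry":0,"rz":0,"hand":0.06},{"dx":0,"dy":0,"dz":-0.035,"rx":0,"ry":0,"rz":0,"hand":0.06},{"dx":0,"dy":0,"dz":0,"rx":0,"ry":0,"rz":0,"hand":0.06},{"dx":0,"dy":0,"dz":0,"rx":0,"ry":0,"rz":0,"hand":0.06},{"dx":0,"dy":0,"dz":0,"rx":0,"ry":0,"rz":0,"hand":0.06},{"dx":0,"dy":0,"dz":0,"rx":0,"ry":0,"rz":0,"hand":0.06},{"dx":0,"dy":0,"dz":0,"rx":0,"ry":0,"rz":0,"hand":0.06}]'
python3 - <<'E'
from h import *
s=manip.get_state();print(s['position'])
w=cam('wrist');u,v=map(int,proj(w,[.5585,-.2242,.094]));print('expect cover',u,v)
blobs(w,[('cover',(u-30,v-32,u+30,v+32),.094)],55,100)
u,v=map(int,proj(w,[.5645,-.1248,.172]));print('expect handle',u,v)
f=w['frame'];cv2.imwrite('pics/w9.png',f[:,:,::-1])
hsv=cv2.cvtColor(f,cv2.COLOR_RGB2HSV);m=((hsv[...,1]<70)&(hsv[...,2]>60)).astype('uint8');k=m*0;k[v-55:v+60,u-40:u+40]=m[v-55:v+60,u-40:u+40]
n,l,st,c=cv2.connectedComponentsWithStats(k)
for i in range(1,n):
    if st[i,4]>80:
        r=cv2.minAreaRect(np.argwhere(l==i)[:,::-1].astype('float32'));print(st[i],c[i].round(1),r,cast(w,*c[i],.172).round(4))
E
```

```text
clock: 27.35
position: [0.5575, -0.2254, 0.0961]
ee_rot: [-0.0, 0.031, 1.0, 0.0]
contact_force: [-0.4, -0.7, 0.1]
width: 0.0454
gripper_force: 0.0
clock: 28.27
position: [0.5567, -0.225, 0.2597]
ee_rot: [-0.001, 0.031, 1.0, 0.001]
contact_force: [0.0, -0.2, 0.8]
width: 0.0601
gripper_force: 0.0
[ 0.55673686 -0.22503631  0.25965188]
expect cover 320 188
cover [319.9 201.2] box (292, 161, 57, 57) diam mm 64.8 xyz [ 0.5734 -0.2259  0.094 ]
expect handle 437 208
[ 422  172   26   68 1105] [435.5 206.4] ((435.1764221191406, 206.1525115966797), (18.403106689453125, 67.32450103759766), 7.943472385406494) [ 0.5629 -0.1261  0.172 ]
[397 246  15  22 180] [402.1 257.6] ((404.0, 256.5), (14.0, 21.0), 0.0) [ 0.6093 -0.1541  0.172 ]
[411 253  17  15 122] [419.1 260.7] ((418.50006103515625, 260.5000305175781), (21.21320343017578, 7.071067810058594), 45.0) [ 0.6133 -0.1387  0.172 ]
```

```bash
python3 -m pendant '[{"dx":-0.0004,"dy":0.0334,"dz":0,"rx":0,"ry":0,"rz":0,"hand":0.045},{"dx":-0.0003,"dy":0.0334,"dz":0,"rx":0,"ry":0,"rz":0,"hand":0.045},{"dx":-0.0003,"dy":0.0334,"dz":0,"rx":0,"ry":0,"rz":0,"hand":0.045},{"dx":0,"dy":0,"dz":0.02,"rx":0,"ry":0,"rz":0,"hand":0.045},{"dx":0,"dy":0,"dz":0.01,"rx":0,"ry":0,"rz":0,"hand":0.045},{"dx":0,"dy":0,"dz":0,"rx":0,"ry":0,"rz":0,"hand":0.045},{"dx":0,"dy":0,"dz":0,"rx":0,"ry":0,"rz":0,"hand":0.045},{"dx":0,"dy":0,"dz":0,"rx":0,"ry":0,"rz":0,"hand":0.045},{"dx":0,"dy":0,"dz":0,"rx":0,"ry":0,"rz":0,"hand":0.045}]'
python3 - <<'E'
from h import *
import pickle
A=np.array([.5645,-.1248])
def tongue(w,lab,box):
    u0,v0,u1,v1=box
    hsv=cv2.cvtColor(w['frame'],cv2.COLOR_RGB2HSV);m=((hsv[...,1]<60)&(hsv[...,2]>100)).astype('uint8');k=m*0;k[v0:v1,u0:u1]=m[v0:v1,u0:u1]
    n,l,st,c=cv2.connectedComponentsWithStats(k);i=1+np.argmax(st[1:,4])
    P=np.array([cast(w,x,y,.01)[:2] for y,x in np.argwhere(l==i)])
    ctr=P.mean(0);d=np.linalg.svd(P-ctr,full_matrices=False)[2][0]
    r=np.linalg.norm(P-A,axis=1);t=P[r.argmax()]
    print(lab,st[i],'ctr',ctr.round(4),'axis deg',np.degrees(np.arctan2(d[1],d[0])).round(1),'dir to ctr',np.degrees(np.arctan2(*(ctr-A)[::-1])).round(1),'tip r',r.max().round(4),'tip dir',np.degrees(np.arctan2(*(t-A)[::-1])).round(1))
w4=pickle.load(open('w4.pkl','rb'));tongue(w4,'w4',(325,0,375,65))
s=manip.get_state();print(s['position'],rot(s['ee_rot']).round(3))
w=cam('wrist');u,v=map(int,proj(w,[.37,-.19,.01]));print(u,v);tongue(w,'now',(max(u-50,0),max(v-50,0),u+50,v+50))
u,v=map(int,proj(w,[.5645,-.1248,.172]));hsv=cv2.cvtColor(w['frame'],cv2.COLOR_RGB2HSV);m=((hsv[...,1]<70)&(hsv[...,2]>60)).astype('uint8');k=m*0;k[max(v-60,0):v+60,u-40:u+40]=m[max(v-60,0):v+60,u-40:u+40]
n,l,st,c=cv2.connectedComponentsWithStats(k);i=1+np.argmax(st[1:,4]);print('expect',u,v,st[i],c[i],cast(w,*c[i],.172))
E
```

```text
clock: 29.07
position: [0.5652, -0.1266, 0.2318]
ee_rot: [0.0, 0.032, 0.999, -0.0]
contact_force: [0.5, 0.4, 0.4]
width: 0.0449
gripper_force: 0.0
w4 [ 334    5   34   56 1049] ctr [ 0.3953 -0.1816] axis deg 18.3 dir to ctr -161.4 tip r 0.2083 tip dir -161.6
[ 0.56519798 -0.12661027  0.23181804] [[-0.998  0.064  0.001]
 [ 0.064  0.998 -0.001]
 [-0.001 -0.001 -1.   ]]
252 10
now [246   7  35  53 989] ctr [ 0.394 -0.182] axis deg 18.7 dir to ctr -161.5 tip r 0.2087 tip dir -161.6
expect 322 215 [ 312  171   19   81 1324] [321.331571   212.30513595] [ 0.56194473 -0.12524226  0.172     ]
```

```bash
python3 -m pendant '[{"dx":0,"dy":0.0007,"dz":0.025,"rx":0,"ry":0,"rz":0,"hand":0.045},{"dx":0,"dy":0,"dz":0.025,"rx":0,"ry":0,"rz":0,"hand":0.045},{"dx":0,"dy":0,"dz":0.02,"rx":0,"ry":0,"rz":0,"hand":0.045},{"dx":0,"dy":0,"dz":0.012,"rx":0,"ry":0,"rz":0,"hand":0.045},{"dx":0,"dy":0,"dz":0.006,"rx":0,"ry":0,"rz":0,"hand":0.045},{"dx":0,"dy":0,"dz":0,"rx":0,"ry":0,"rz":0,"hand":0.045},{"dx":0,"dy":0,"dz":0,"rx":0,"ry":0,"rz":0,"hand":0.045},{"dx":0,"dy":0,"dz":0,"rx":0,"ry":0,"rz":0,"hand":0.045},{"dx":0,"dy":0,"dz":0,"rx":0,"ry":0,"rz":0,"hand":0.045}]' 60
python3 -m pendant '[{"dx":0,"dy":0,"dz":0,"rx":0,"ry":0,"rz":0,"hand":0.02},{"dx":0,"dy":0,"dz":0,"rx":0,"ry":0,"rz":0,"hand":0.005},{"dx":0,"dy":0,"dz":0,"rx":0,"ry":0,"rz":0,"hand":0.005},{"dx":0,"dy":0,"dz":0,"rx":0,"ry":0,"rz":0,"hand":0.005},{"dx":0,"dy":0,"dz":0,"rx":0,"ry":0,"rz":0,"hand":0.005},{"dx":0,"dy":0,"dz":0,"rx":0,"ry":0,"rz":0,"hand":0.005},{"dx":0,"dy":0,"dz":0,"rx":0,"ry":0,"rz":0,"hand":0.005}]'
python3 -c "
from h import *
s=manip.get_state();r=rot(s['ee_rot']);print(s['position'],np.degrees(np.arctan2(r[1,0],r[0,0])),s['moment'],s['qpos'])"
```

```text
clock: 29.87
position: [0.5657, -0.1252, 0.1446]
ee_rot: [0.001, 0.031, 1.0, -0.0]
contact_force: [0.0, 0.6, 0.4]
width: 0.0448
gripper_force: 0.0
clock: 30.45
position: [0.5651, -0.1257, 0.1441]
ee_rot: [0.001, 0.031, 1.0, -0.001]
contact_force: [-1.6, -4.1, 5.9]
width: 0.0129
gripper_force: 60.5
[ 0.56507621 -0.12571539  0.14407948] 176.42764611510094 [-0.38233223  0.25877067  0.04893319] [-3.38207659e-01  3.41753826e-01  1.63423410e+00 -1.50321089e-03
  1.16410557e+00 -1.84606013e+00]
```

```bash
python3 -m pendant '[{"dx":0,"dy":0,"dz":0,"rx":0,"ry":0,"rz":1,"hand":0.005},{"dx":0,"dy":0,"dz":0,"rx":0,"ry":0,"rz":2,"hand":0.005},{"dx":0,"dy":0,"dz":0,"rx":0,"ry":0,"rz":3,"hand":0.005},{"dx":0,"dy":0,"dz":0,"rx":0,"ry":0,"rz":3,"hand":0.005},{"dx":0,"dy":0,"dz":0,"rx":0,"ry":0,"rz":3,"hand":0.005},{"dx":0,"dy":0,"dz":0,"rx":0,"ry":0,"rz":3,"hand":0.005},{"dx":0,"dy":0,"dz":0,"rx":0,"ry":0,"rz":3,"hand":0.005},{"dx":0,"dy":0,"dz":0,"rx":0,"ry":0,"rz":3,"hand":0.005},{"dx":0,"dy":0,"dz":0,"rx":0,"ry":0,"rz":3,"hand":0.005},{"dx":0,"dy":0,"dz":0,"rx":0,"ry":0,"rz":3,"hand":0.005},{"dx":0,"dy":0,"dz":0,"rx":0,"ry":0,"rz":2,"hand":0.005},{"dx":0,"dy":0,"dz":0,"rx":0,"ry":0,"rz":1,"hand":0.005}]'
python3 -c "
from h import *
s=manip.get_state();r=rot(s['ee_rot']);print(s['position'],np.degrees(np.arctan2(r[1,0],r[0,0])),s['moment'])"
```

```text
clock: 31.45
position: [0.5651, -0.1255, 0.1441]
ee_rot: [0.001, 0.289, 0.957, -0.001]
contact_force: [-2.2, -3.3, 5.1]
width: 0.0129
gripper_force: 60.6
[ 0.56514158 -0.12554829  0.14408303] 146.36243952504597 [-0.36559441  0.17018038  0.24335654]
```

```bash
python3 -m pendant '[{"dx":0,"dy":0,"dz":0,"rx":0,"ry":0,"rz":2,"hand":0.005},{"dx":0,"dy":0,"dz":0,"rx":0,"ry":0,"rz":4,"hand":0.005},{"dx":0,"dy":0,"dz":0,"rx":0,"ry":0,"rz":4,"hand":0.005},{"dx":0,"dy":0,"dz":0,"rx":0,"ry":0,"rz":4,"hand":0.005},{"dx":0,"dy":0,"dz":0,"rx":0,"ry":0,"rz":4,"hand":0.005},{"dx":0,"dy":0,"dz":0,"rx":0,"ry":0,"rz":4,"hand":0.005},{"dx":0,"dy":0,"dz":0,"rx":0,"ry":0,"rz":4,"hand":0.005},{"dx":0,"dy":0,"dz":0,"rx":0,"ry":0,"rz":4,"hand":0.005},{"dx":0,"dy":0,"dz":0,"rx":0,"ry":0,"rz":4,"hand":0.005},{"dx":0,"dy":0,"dz":0,"rx":0,"ry":0,"rz":3,"hand":0.005},{"dx":0,"dy":0,"dz":0,"rx":0,"ry":0,"rz":1,"hand":0.005},{"dx":0,"dy":0,"dz":0,"rx":0,"ry":0,"rz":0,"hand":0.005}]'
python3 -m pendant '[{"dx":0,"dy":0,"dz":0,"rx":0,"ry":0,"rz":0,"hand":0.005},{"dx":0,"dy":0,"dz":0,"rx":0,"ry":0,"rz":0,"hand":0.005},{"dx":0,"dy":0,"dz":0,"rx":0,"ry":0,"rz":0,"hand":0.005},{"dx":0,"dy":0,"dz":0,"rx":0,"ry":0,"rz":0,"hand":0.005}]'
python3 - <<'E'
from h import *
import pickle
s=manip.get_state();r=rot(s['ee_rot']);print(s['position'],np.degrees(np.arctan2(r[1,0],r[0,0])),s['moment'])
A=np.array([.5645,-.1248])
def comps(im,lab,pts,z,half,sm,vm):
    hsv=cv2.cvtColor(im['frame'],cv2.COLOR_RGB2HSV);m=((hsv[...,1]<sm)&(hsv[...,2]>vm)).astype('uint8')
    for p in pts:
        u,v=map(int,proj(im,p));k=m*0;k[max(v-half,0):v+half,max(u-half,0):u+half]=m[max(v-half,0):v+half,max(u-half,0):u+half]
        n,l,st,c=cv2.connectedComponentsWithStats(k)
        for i in range(1,n):
            if st[i,4]>60: q=cast(im,*c[i],z)[:2];print(lab,(u,v),st[i],c[i].round(1),q.round(4),'dir',np.degrees(np.arctan2(*(q-A)[::-1])).round(1),np.linalg.norm(q-A).round(4))
a=np.radians(-161.5);e=np.array([np.cos(a),np.sin(a)]);cov=A+.1*e
for n in('wrist','top','scene'):
    w=cam(n);cv2.imwrite(f'pics/end_{n}.png',w['frame'][:,:,::-1])
    print(n,'proj cover',np.round(proj(w,[*cov,.094]),1))
    comps(w,n,[[*cov,.1]],.1,24 if n!='wrist' else 50,70,110)
E
```

```text
clock: 32.45
position: [0.5653, -0.1254, 0.1441]
ee_rot: [0.001, 0.585, 0.811, -0.0]
contact_force: [-0.7, -2.9, 5.0]
width: 0.0131
gripper_force: 60.5
clock: 32.78
position: [0.5653, -0.1255, 0.1441]
ee_rot: [0.001, 0.585, 0.811, -0.0]
contact_force: [-0.9, -2.3, 5.6]
width: 0.0131
gripper_force: 60.5
[ 0.56527557 -0.12545448  0.14408578] 108.41880750740958 [-0.45955048  0.19088675 -0.03122488]
wrist proj cover [182.4 219.8]
wrist (178, 222) [ 128  172  100   93 6585] [181.2 212.7] [ 0.4702 -0.1486] dir -165.8 0.0973
wrist (178, 222) [219 246   9  19  94] [223.  255.2] [ 0.5052 -0.1713] dir -141.9 0.0753
top proj cover [365.5 238.1]
top (365, 237) [ 341  213   48   48 1046] [363.2 243.6] [ 0.4523 -0.149 ] dir -167.8 0.1148
scene proj cover [271.6 193.4]
scene (271, 191) [262 187  14  14 102] [267.4 193.3] [ 0.4777 -0.1686] dir -153.2 0.0972
```

```bash
python3 - <<'E'
from h import *
im=cam('top');A=np.array([.5648,-.1263])
hsv=cv2.cvtColor(im['frame'],cv2.COLOR_RGB2HSV);m=((hsv[...,1]<70)&(hsv[...,2]>110)).astype('uint8')
n,l,st,c=cv2.connectedComponentsWithStats(m)
for i in range(1,n):
    q=cast(im,*c[i],.116)[:2];r=np.linalg.norm(q-A)
    if st[i,4]>40 and r<.14: print('top',st[i],c[i].round(1),'dir',np.degrees(np.arctan2(*(q-A)[::-1])).round(1),r.round(4))
w=cam('wrist');g=cv2.medianBlur(cv2.cvtColor(w['frame'],cv2.COLOR_RGB2GRAY),5)[120:320,80:300]
A=np.array([.5645,-.1248])
for lab,z,r0,r1 in(('disc',.094,38,50),('knob',.114,15,21)):
    h=cv2.HoughCircles(g,cv2.HOUGH_GRADIENT,1,15,param1=80,param2=12,minRadius=r0,maxRadius=r1)
    for u,v,r in (h[0][:3] if h is not None else []):
        q=cast(w,u+80,v+120,z)[:2];print(lab,u+80,v+120,r,q.round(4),'dir',np.degrees(np.arctan2(*(q-A)[::-1])).round(1),np.linalg.norm(q-A).round(4))
E
```

```text
top [ 347  158   55   44 1416] [373.8 180.4] dir -32.1 0.0956
top [339 168   8  12  51] [341.9 172.9] dir 25.1 0.112
top [317 191  32  33 443] [332.5 210.7] dir 102.5 0.0756
disc 184.5 213.5 43.8 [ 0.4702 -0.1513] dir -164.3 0.098
disc 175.5 228.5 49.4 [ 0.4662 -0.1648] dir -157.9 0.1061
disc 204.5 143.5 45.0 [ 0.4734 -0.098 ] dir 163.6 0.095
knob 178.5 222.5 16.7 [ 0.4752 -0.1493] dir -164.7 0.0926
knob 163.5 232.5 19.3 [ 0.4671 -0.1593] dir -160.5 0.1033
```

```bash
python3 - <<'E'
from h import *
w=cam('wrist');A=np.array([.5645,-.1248]);hsv=cv2.cvtColor(w['frame'],cv2.COLOR_RGB2HSV)
g=cv2.medianBlur(cv2.cvtColor(w['frame'],cv2.COLOR_RGB2GRAY),5)
for nm,d in(('a',-71.5),('b',108.5),('c',18.5)):
    a=np.radians(d);print(nm,np.round(proj(w,[*(A+.1*np.array([np.cos(a),np.sin(a)])),.116]),0))
P=A+.1*np.array([np.cos(np.radians(-161.5)),np.sin(np.radians(-161.5))])
m=(hsv[...,1]<95).astype('uint8')
for k in(45,135,225,315):
    t=np.radians(-161.5+k);T=P+.0425*np.array([np.cos(t),np.sin(t)]);B=P+.0345*np.array([np.cos(t),np.sin(t)])
    u,v=map(int,np.round(proj(w,[*T,.1])));print(k,'tip',u,v,'knee',np.round(proj(w,[*B,.087])))
    if 12<u<628 and 12<v<388:print('\n'.join(''.join('#' if x else '.' for x in r) for r in m[v-14:v+15,u-18:u+19]))
h=cv2.HoughCircles(g,cv2.HOUGH_GRADIENT,1,25,param1=80,param2=14,minRadius=36,maxRadius=52)
for u,v,r in h[0][:8]:
    q=cast(w,u,v,.116)[:2];print(u,v,r,'dir',np.degrees(np.arctan2(*(q-A)[::-1])).round(1),np.linalg.norm(q-A).round(4))
E
```

```text
a [321. 356.]
b [320.  62.]
c [474. 230.]
45 tip 143 261 knee [159. 247.]
.............................########
..........###...............#########
..........#######..........##########
..........#######.........###########
..........########.......###########.
.........###########....###########..
.........#########################...
.........########################....
.......########################......
.......#######################.......
.......#######################.......
.......########################......
......############################...
......###############################
......###############################
......###############################
......###############################
......###############################
....#################.###############
....############.....################
....############....#################
...############....##################
...############....##################
...############....##################
...###########.....##################
...###########.....##################
...###########.....##################

[... 3047 characters left out ...]
###############
.........############################
........#############################
........#############################
.......##############################
......###############################
.....################################
....#################################
...##################################
...##################################
....#################################
.....################################
320.5 60.5 43.5 dir 108.3 0.1009
184.5 213.5 43.5 dir -169.3 0.0875
471.5 232.5 41.1 dir 17.6 0.0986
433.5 201.5 38.0 dir 33.8 0.0742
611.5 27.5 39.5 dir 55.1 0.196
207.5 144.5 46.9 dir 159.1 0.0871
374.5 259.5 40.2 dir -11.2 0.0418
404.5 317.5 44.0 dir -29.4 0.0895
```

```bash
python3 -c "
from rig import manip
s=manip.get_state();print(s['clock'],s['gripper_force'],s['qd'].round(4));print(manip.sign_off())"
```

```text
33.0833 60.47792851924896 [-0.0016 -0.0009  0.0013 -0.0001 -0.0015 -0.0006]
the job is handed in; nothing more can be done
None
```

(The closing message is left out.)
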